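# File the button boxes

### The job

Put the stray button boxes back into the wooden sorting tray, so that the boxes lie flat side by side in order of their sample buttons, the smallest against the fixed stop and the largest against the sliding one. Ease the sliding stop back, part the row where each box belongs and lay it in; one of the strays is the bottom box in the steel stand: draw it out through the slot and leave the two plain boxes above it piled up there, without unstacking or toppling them. Finish by pushing the sliding stop up so that the row is tight without gaps, and leave the other things on the table alone.

Things in the scene. Friction and masses are not known exactly. Their poses are not given: they have to be found in the camera images.
- button_box_1: flat cardboard button box 58 x 30 x 14 mm, 35 g, with a sample button 8.5 mm across inside the raised rim of its white-papered lid; origin at the centre of its underside, x along the 58 mm, z up out of the lid; it looks the same after a half turn. Lies in the tray at the start, against the fixed stop.
- button_box_2: flat cardboard button box 58 x 30 x 14 mm, 35 g, with a sample button 11 mm across inside the raised rim of its white-papered lid; origin at the centre of its underside, x along the 58 mm, z up out of the lid; it looks the same after a half turn. Lies on the table, or is absent (None).
- button_box_3: flat cardboard button box 58 x 30 x 14 mm, 35 g, with a sample button 14 mm across inside the raised rim of its white-papered lid; origin at the centre of its underside, x along the 58 mm, z up out of the lid; it looks the same after a half turn. At the start the bottom of the pile in the stand, its front end poking about 22 mm out through the slot.
- button_box_4: flat cardboard button box 58 x 30 x 14 mm, 35 g, with a sample button 17.5 mm across inside the raised rim of its white-papered lid; origin at the centre of its underside, x along the 58 mm, z up out of the lid; it looks the same after a half turn. In the tray at the start.
- button_box_5: flat cardboard button box 58 x 30 x 14 mm, 35 g, with a sample button 21 mm across inside the raised rim of its white-papered lid; origin at the centre of its underside, x along the 58 mm, z up out of the lid; it looks the same after a half turn. Lies on the table, or is absent (None).
- button_box_6: flat cardboard button box 58 x 30 x 14 mm, 35 g, with a sample button 25 mm across inside the raised rim of its white-papered lid; origin at the centre of its underside, x along the 58 mm, z up out of the lid; it looks the same after a half turn. In the tray at the start, against the sliding stop.
- plain_box_1: plain cardboard box 48 x 30 x 14 mm, 35 g, no button on its lid, directly on button_box_3 in the stand; stays in the pile; origin at the centre of its underside, x along the 48 mm
- plain_box_2: plain cardboard box 48 x 30 x 14 mm, 35 g, no button on its lid, on top of plain_box_1 in the stand; stays in the pile; origin at the centre of its underside, x along the 48 mm
- stand: fixed box stand of slippery polished sheet steel; origin on the table under the pile. Front plate (x = -28.5 to -25.5 mm) and rear plate (inner face x = +25.5), 50 mm wide, 47 high; low cheeks at y = +-17.5, else open-sided. A slot 35 mm wide, 17 high under the front plate lets only the bottom box out, towards -x; the plate holds back those above, which then drop
- tray: fixed wooden sorting tray; origin on the table, mid-length of the boxes, which lie side by side on its floor (z = 3 mm), 58 mm along x, so the row runs along y. Guide strips at x = +-32 to +-37 mm, top z = 6 mm. Fixed stop: face at y = -95 mm, 19 mm high. The sliding stop closes the row on the +y side
- slide_stop (a joint): travel of the tray's sliding stop along the tray's +y, m: 0 = against three boxes (face at y = -4 mm), 0.109 = fully back (face at y = +105 mm); about 2 N of friction, stays where it is left; a face plate 56 mm wide, 20 mm high and 5 mm thick with a black grip fin behind it
- stop_face (a point): middle of the sliding stop's face that touches the row, 10 mm above the table
- stop_grip (a point): point in the sliding stop's upright grip fin 5 mm below its top (fin 10 mm thick along the tray's x, 21 mm long along y, from z = 6 to 39 mm)
- thimble: thimble 20 x 20 x 22 mm, bystander
- beeswax: beeswax disc 39 mm across, 13 mm high, bystander
- chalk_white: white tailor's chalk 35 x 44 x 9 mm, bystander
- thread_snips: thread snips 22 x 115 x 6 mm, bystander
Things that resemble listed ones, but are neither listed nor needed, are in the scene too. What is shaped like the button_box_6 but green is not meant.

How it is judged:
By the outcome, as a careful person would: the job done as asked, in the order asked, and still so for the second after the job is handed in, with the robot touching nothing.
Of button_box_2, button_box_5 only 1 to 2 are there at a start; the rules pass over those that are not, and their reading is None.
At some moment in a run one of button_box_2, button_box_5 may be knocked a few centimetres aside while the robot is not near it.
Once in a run the grip may slacken for a moment while it holds something.
It also fails if it takes over 210 s, if anything falls off the work surface, if the arm or the gripper's body presses on something with over 40 N, if the wrist force passes 120 N, or if a joint passes its speed limit or range.

### The arm

A 6-joint arm with a two-finger parallel gripper is mounted at the origin on a cart in front of the work surface, level with it; the furniture and walls round the work are solid. World frame = base frame: x ahead of the robot, y to its left, z up, the work surface at z = 0. Lengths are in m, angles in rad, forces in N, time in s.
With the tool pointing down it reaches from about 0.425 to 0.95 m from the base axis. Payload 3.5 kg.
Tool frame: the origin (TCP) lies on the centre line of the jaws, within the pads' length; the fingertips stand 25 mm ahead of it and the grasp point (between the pads) lies 6 mm ahead of it (ctrl.finger_overhang is the distance from the TCP to the fingertips, in m); z points along the fingers, y is the line along which they close (so a half turn about z gives the same grasp; the last joint's range is limited). The gripper opens to 85 mm and grips with 20 to 120 N. Pads are 22 mm wide; open, the fingers measure 114 mm over their backs; the gripper's body (76 mm by 85 mm) begins 54 mm behind the grasp point. The pads swing forward as they close: fully open they stand 13 mm farther back than shut.
Start: joints at [-1.486, 0.286, 1.577, -0, 1.279, -0.15], TCP at [0.157, -0.656, 0.256] pointing down, gripper open.
Joint ranges: [-2.77, 2.77], [-0.9, 2.22], [0.21, 2.48], [-1.53, 4.67], [0.24, 2.81], [-2.84, 2.84]. Speed limits (rad/s): [2.79, 2.79, 3.14, 3.14, 3.14, 3.14].

### API

Orientations are given as a unit quaternion [x, y, z, w].
In Python, from plant import get_state, imaging, job, ctrl gives the robot as it stands.
- The arm moves only by the tool jog_arm, never from a script. Its argument "increments" is a list of rows, each an object of numbers: "dx", "dy", "dz": the shift along the world's x, y, z each as a share of 12 cm, from -1 to 1; "ax", "ay", "az": the turn, a rotation vector about the world's x, y, z each as a share of pi/2 rad, from -1 to 1; "gripper": the gripper command: -1 is shut, 1 is fully open, values between are in proportion. A call has 1 to 10 rows; each row is the pose to reach, as a shift and turn from the pose commanded when the call began; what a row does not reach only later rows make up. A row lasts 1/10 s, in which the tool goes at most 50 mm and 8.59 degrees, less where a joint would pass 70% of its speed; a pose out of reach is approached as far as the arm can. A call with a number of a shift or a turn outside -1 to 1 is refused whole. A call with a gripper value outside its range is refused whole. The fingers move at their own pace and stop on an object; "force" is the grip in N (left out, the last holds). Time passes only in rows, so rows that repeat a pose let the fingers close. It gives the time, the measured TCP pose, the force, the opening and the grip force at its end, in the units of the state.
- get_state(): the state, without advancing time (a new reading comes with each control period).
- imaging.read_camera(name): name is "side" or "top"; returns a dict with "frame" (384x512x3 uint8, blue, green, red), "depth" (384x512 float32, m along the optical axis (not along the pixel's ray), 0 where there is no reading), "camera_matrix" (3x3 intrinsics, pixels), "dist" ([k1, k2, p1, p2, k3] as OpenCV has them; the pictures are not rectified), "extrinsics" (4x4, takes a point from camera to world coordinates). Camera axes: x right, y up, looking along -z (the intrinsics and any distortion apply to the point x, -y, -z); pixel columns grow to the right and rows downward; lengths in m; the calibration is good to about 2 mm. A picture is of the moment at which its call begins.
- job.sign_off(): hands the job in; it is judged then, once.
The state is a dict: "time": time; "qpos": joint angles; "dq": joint speeds; "joint_efforts": joint torques, N m; "eef_pos": TCP position; "tcp_rot": TCP orientation; "contact_force": force on the tool from outside, world axes, zero at the start; "wrist_torque": the same for the moment, N m; "opening": opening from 0.0 (shut) to 1.0 (fully open); "finger_force": force on a finger pad.
Only numpy, scipy, OpenCV 4.12 (cv2) and the standard library are available. Lean on these libraries where they do the work, as an engineer would, in place of code of your own. Each camera call takes 0.05 s, during which the arm holds its last target. There are 200 camera calls.

## Working session

There is one attempt and no reset: what is moved stays moved. The work goes in short steps, Python scripts to look and compute and a tool call to move; the robot and the scene stay as the last step left them, time stands still between calls to the robot, and variables do not carry over. Pictures are saved under pics/ and viewed, at most 14 in all, crops included, and the job is handed in when it is done.

Besides the shell and the picture viewer there is one more tool, called as name([rows], argument=value, ...), one row to a line, values as JSON. jog_arm: Moves the arm, as the interface text tells. Shift numbers are shares of 12 cm and turn numbers shares of pi/2 rad, none past 1 either way. Its arguments: {"type":"object","properties":{"increments":{"type":"array"},"force":{"type":"number"}},"required":["increments"]}

```bash
mkdir -p pics; ls; cat > h.py <<'E'
import numpy as np, cv2
from plant import get_state, imaging, job, ctrl
def shot(name,fn=None):
    c=imaging.read_camera(name)
    if fn: cv2.imwrite('pics/'+fn,c['frame'])
    return c
def ray(c,uv):
    p=cv2.undistortPoints(np.array(uv,float).reshape(-1,1,2),c['camera_matrix'],c['dist']).reshape(-1,2)
    E=c['extrinsics']; d=np.c_[p[:,0],-p[:,1],-np.ones(len(p))]@E[:3,:3].T
    return E[:3,3],d
def onz(c,uv,z):
    o,d=ray(c,uv); return o+d*((z-o[2])/d[:,2])[:,None]
def cloud(c):
    h,w=c['depth'].shape; v,u=np.mgrid[:h,:w]
    o,d=ray(c,np.stack([u,v],-1).reshape(-1,2)); return (o+d*c['depth'].reshape(-1,1)).reshape(h,w,3)
def proj(c,P):
    E=np.linalg.inv(c['extrinsics']); q=np.atleast_2d(P)@E[:3,:3].T+E[:3,3]; q=q*[1,-1,-1]
    return cv2.projectPoints(q,np.zeros(3),np.zeros(3),c['camera_matrix'],c['dist'])[0].reshape(-1,2)
E
python3 - <<'E'
from h import *
for n in('top','side'):
    c=shot(n,n+'0.png'); print(n,c['camera_matrix'].round(1).tolist(),c['extrinsics'].round(3).tolist(),c['dist'])
    im=cv2.resize(c['frame'],(800,600),interpolation=cv2.INTER_CUBIC); cv2.imwrite('pics/'+n+'0b.png',im)
s=get_state();print(s)
E
```

```text
pics
top [[497.4, 0.0, 253.3], [0.0, 497.4, 193.1], [0.0, 0.0, 1.0]] [[0.087, 0.976, -0.201, 0.297], [-0.996, 0.086, -0.015, -0.303], [0.002, 0.202, 0.979, 1.034], [0.0, 0.0, 0.0, 1.0]] [-0.08730894  0.          0.          0.          0.        ]
side [[361.4, 0.0, 257.1], [0.0, 361.4, 191.8], [0.0, 0.0, 1.0]] [[0.998, 0.021, -0.063, 0.443], [-0.065, 0.46, -0.886, -1.07], [0.01, 0.888, 0.46, 0.465], [0.0, 0.0, 0.0, 1.0]] [-0.0658247  0.         0.         0.         0.       ]
{'time': 0.1, 'qpos': array([-1.48601304e+00,  2.87124850e-01,  1.57806541e+00, -4.23119337e-05,
        1.27855744e+00, -1.50021885e-01]), 'dq': array([ 0.00018902, -0.00257862, -0.00406053, -0.00069843,  0.00120603,
       -0.00021721]), 'joint_efforts': array([ 3.68604069e-04, -4.07298446e+01, -2.93699080e+01, -1.37533893e-04,
        3.43114320e-03,  1.75687535e-05]), 'eef_pos': array([ 0.15699982, -0.65592617,  0.25503472]), 'tcp_rot': array([ 9.93114936e-01,  1.17139077e-01,  1.49001907e-05, -1.07761047e-03]), 'contact_force': array([ 0.82991609, -0.12938795, -0.12809707]), 'wrist_torque': array([-0.04494917, -0.01659752, -0.03868831]), 'finger_force': 0.0, 'opening': 0.9988950129434576}
```

View pics/top0b.png

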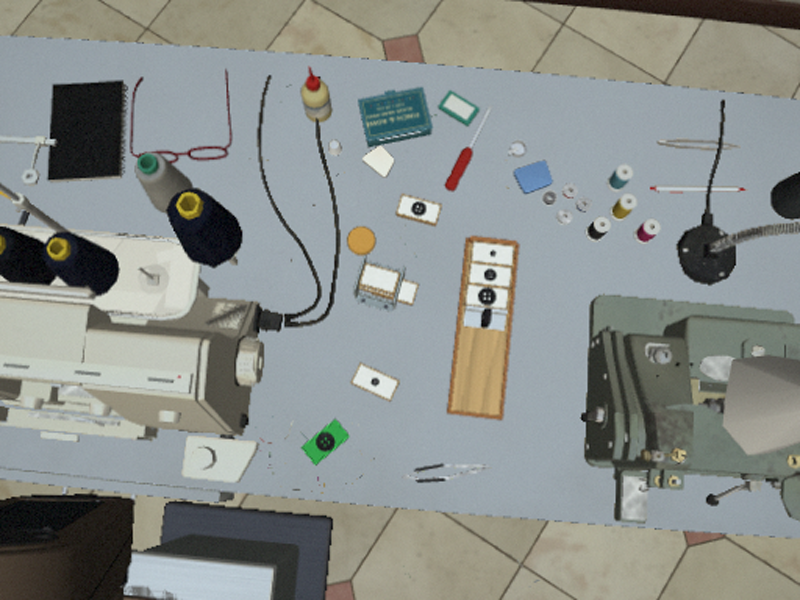

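View pics/side0b.png

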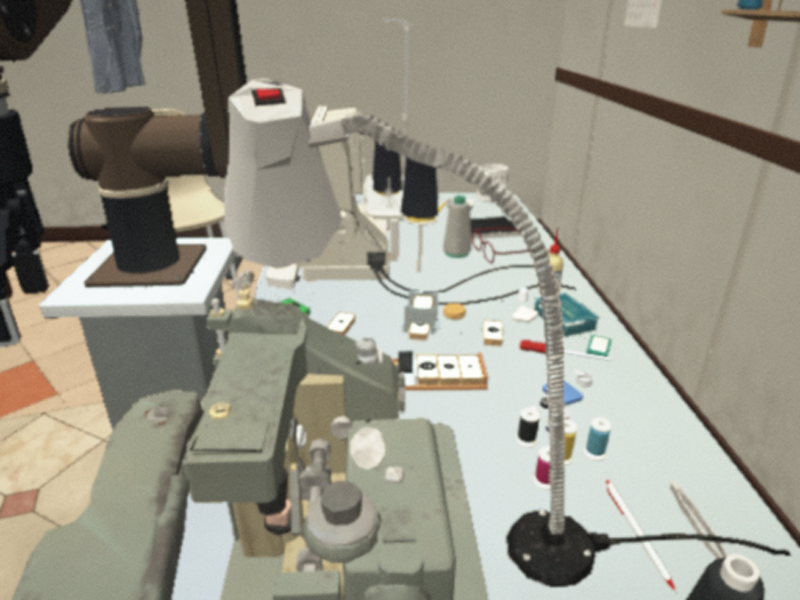

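The top view (800x600 scaling) shows the tray at (485,325) with the fixed stop at the top, i.e. far from the robot. Boxes 1, 4 and 6 are at (492,254), (489,275) and (487,297), and the fin is at (486,318). Box 5 is at (418,209), box 2 at (375,381), and the stand at (380,285) has box 3 poking out to the right at (408,292). The side view is mostly blocked by the green machine and the lamp.

```bash
cat >> h.py <<'E'
def lids(c,z=.015,zt=.018):
    hsv=cv2.cvtColor(c['frame'],cv2.COLOR_BGR2HSV)
    m=((hsv[...,1]<28)&(hsv[...,2]>205)).astype(np.uint8)
    out=[]
    for k in cv2.findContours(m,cv2.RETR_EXTERNAL,cv2.CHAIN_APPROX_NONE)[0]:
        if cv2.contourArea(k)<60: continue
        b=cv2.boxPoints(cv2.minAreaRect(k)); P=onz(c,b,z)[:,:2]
        e1,e2=P[1]-P[0],P[2]-P[1]
        l=e1 if np.hypot(*e1)>np.hypot(*e2) else e2
        out.append((b.mean(0).round(1),P.mean(0).round(4),sorted([np.hypot(*e1).round(4),np.hypot(*e2).round(4)]),np.degrees(np.arctan2(l[1],l[0])%np.pi).round(1)))
    return out
E
python3 - <<'E'
from h import *
c=shot('top')
for l in lids(c):
    if .3<l[1][0]<.9 : print(l)
X=cloud(c)
crop=c['frame'][110:290,195:350]; cv2.imwrite('pics/crop0.png',cv2.resize(crop,None,fx=3.3,fy=3.3,interpolation=cv2.INTER_CUBIC))
# tray brown mask
hsv=cv2.cvtColor(c['frame'],cv2.COLOR_BGR2HSV)
m=((hsv[...,1]>70)&(hsv[...,0]>5)&(hsv[...,0]<25)).astype(np.uint8); m[:, :280]=0;m[:,340:]=0;m[:145]=0;m[275:]=0
k=max(cv2.findContours(m,0,1)[0],key=cv2.contourArea); b=cv2.boxPoints(cv2.minAreaRect(k)); print('tray',b.tolist(),onz(c,b,.006).round(4).tolist())
for uv in [(240,175),(245,182),(243,188),(261,188),(311,203),(312,235),(267,134),(310,190)]: print(uv,X[uv[1],uv[0]].round(4), onz(c,[uv],.0).round(3)[0])
E
```

```text
(array([239.7, 244.1], dtype=float32), array([ 0.3977, -0.2681]), [np.float64(0.0248), np.float64(0.0525)], np.float64(68.4))
(array([ 91.3, 241.8], dtype=float32), array([0.3746, 0.0387]), [np.float64(0.0248), np.float64(0.1219)], np.float64(89.7))
(array([319.7, 190.6], dtype=float32), array([ 0.524 , -0.4248]), [np.float64(0.0178), np.float64(0.0244)], np.float64(178.0))
(array([303. , 188.5], dtype=float32), array([ 0.5254, -0.3896]), [np.float64(0.0168), np.float64(0.0236)], np.float64(3.7))
(array([260.1, 186.5], dtype=float32), array([ 0.5217, -0.2997]), [np.float64(0.0191), np.float64(0.0245)], np.float64(169.4))
(array([242.5, 177.9], dtype=float32), array([ 0.5369, -0.2611]), [np.float64(0.0252), np.float64(0.0439)], np.float64(78.6))
(array([313.3, 175.8], dtype=float32), array([ 0.5547, -0.4095]), [np.float64(0.0245), np.float64(0.0533)], np.float64(88.2))
(array([314.9, 162. ], dtype=float32), array([ 0.5851, -0.4111]), [np.float64(0.0246), np.float64(0.0536)], np.float64(87.7))
(array([ 68.3, 174. ], dtype=float32), array([0.5138, 0.1121]), [np.float64(0.1016), np.float
[... 461 characters left out ...]
6748046875, 150.34490966796875], [333.15423583984375, 154.13970947265625], [320.88214111328125, 268.0950012207031]] [[0.3654, -0.3656, 0.006], [0.6102, -0.3739, 0.006], [0.6085, -0.4501, 0.006], [0.3638, -0.4384, 0.006]]
(240, 175) [ 0.5362 -0.2566  0.0421] [ 0.546 -0.255  0.   ]
(245, 182) [ 0.5228 -0.2681  0.0405] [ 0.532 -0.267  0.   ]
(243, 188) [ 0.5128 -0.2646  0.027 ] [ 0.519 -0.264  0.   ]
(261, 188) [ 0.5194 -0.3017  0.0119] [ 0.522 -0.302  0.   ]
(311, 203) [ 0.4909 -0.4056  0.041 ] [ 0.499 -0.41   0.   ]
(312, 235) [ 0.4307 -0.4159  0.0037] [ 0.431 -0.416  0.   ]
(267, 134) [ 0.6389 -0.3046  0.0124] [ 0.643 -0.305  0.   ]
(310, 190) [ 0.5233 -0.4044  0.0156] [ 0.527 -0.406  0.   ]
```

View pics/crop0.png

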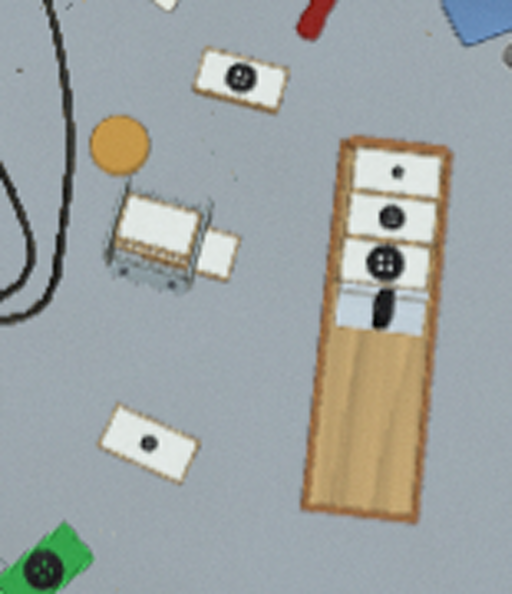

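Both 2 (375,381) and 5 (418,209) are present. In the crop, the stand's slot faces the tray, with box 3 poking out at (220,253).

```bash
python3 - <<'E'
from h import *
print([ (a,getattr(ctrl,a)) for a in dir(ctrl) if a[0]!='_'])
c=shot('top');X=cloud(c)
for n,(r,s) in dict(green=((190,330),(370,500)),white=((190,290),(120,172)),lid=((230,300),(460,512))).items():
    P=X[r[0]:r[1],s[0]:s[1]].reshape(-1,3);P=P[P[:,2]>.03]
    print(n,np.percentile(P,[1,99],axis=0).round(3).tolist())
# tray origin estimate at lid z=.0165, fin top
P=onz(c,[(313.3,175.8),(314.9,162)],.0165);print(P.round(4))
hsv=cv2.cvtColor(c['frame'],cv2.COLOR_BGR2HSV); m=(hsv[...,2]<60).astype(np.uint8); 
k=[k for k in cv2.findContours(m[192:215,295:325].copy(),0,1)[0]]
for q in k:
  if cv2.contourArea(q)>10:
    q=q.reshape(-1,2)+[295,192]; print(q.min(0),q.max(0)); Y=X[q[:,1].min():q[:,1].max(),q[:,0].min():q[:,0].max()].reshape(-1,3); T=Y[Y[:,2]>.035]; print(T.min(0) if len(T) else 0,T.max(0) if len(T) else 0,T.mean(0))
E
```

```text
[('Unreachable', <class 'plant.Unreachable'>), ('finger_overhang', 0.025)]
green [[0.269, -0.756, 0.03], [0.532, -0.534, 0.373]]
white [[0.293, -0.135, 0.044], [0.482, -0.034, 0.28]]
lid [[0.321, -0.736, 0.091], [0.442, -0.597, 0.387]]
[[ 0.5542 -0.4093  0.0165]
 [ 0.5846 -0.4108  0.0165]]
[308 198] [313 208]
[ 0.29702389 -0.40850262  0.03586016] [ 0.50164698 -0.30260991  1.03354813] [ 0.48624241 -0.40231794  0.0691058 ]
```

jog_arm([
  {"dy": 0.4},
  {"dy": 0.8},
  {"dy": 1},
  {"dy": 1},
])

```text
$.increments[0]: bad value
```

jog_arm([
  {"dy": 0.4},
  {"dy": 0.8,"az": -0.09},
  {"dy": 1,"az": -0.17},
  {"dy": 1.07,"az": -0.17},
  {"dy": 1,"az": -0.172},
])

```text
$.increments[0]: bad value
```

jog_arm([
  {"dx": 0.4},
  {"dx": 0.8},
  {"dx": 1},
  {"dx": 1},
])

```text
$.increments[0]: bad value
```

jog_arm([
  {"dx": 0,"dy": 0.4,"dz": 0,"ax": 0,"ay": 0,"az": 0,"gripper": 1},
  {"dx": 0,"dy": 0.8,"dz": 0,"ax": 0,"ay": 0,"az": 0,"gripper": 1},
  {"dx": 0,"dy": 1,"dz": 0,"ax": 0,"ay": 0,"az": 0,"gripper": 1},
])

```text
time: 0.5
eef_pos: [0.1572, -0.5333, 0.255]
tcp_rot: [0.993, 0.117, 0.0, -0.002]
contact_force: [0.5, -0.8, -0.1]
opening: 1.0
finger_force: 0.0
```

jog_arm([
  {"dx": 0,"dy": 0.4,"dz": 0,"ax": 0,"ay": 0,"az": -0.09,"gripper": 1},
  {"dx": 0,"dy": 0.8,"dz": 0,"ax": 0,"ay": 0,"az": -0.172,"gripper": 1},
  {"dx": 0,"dy": 1,"dz": 0,"ax": 0,"ay": 0,"az": -0.172,"gripper": 1},
])

```text
time: 0.8
eef_pos: [0.1571, -0.4132, 0.2554]
tcp_rot: [1.0, -0.018, -0.0, -0.001]
contact_force: [0.3, -0.2, 0.1]
opening: 0.997
finger_force: 0.0
```

jog_arm([
  {"dx": 0.4,"dy": 0.07,"dz": 0,"ax": 0,"ay": 0,"az": 0,"gripper": 1},
  {"dx": 0.8,"dy": 0.07,"dz": 0,"ax": 0,"ay": 0,"az": 0,"gripper": 1},
  {"dx": 1,"dy": 0.07,"dz": 0,"ax": 0,"ay": 0,"az": 0,"gripper": 1},
  {"dx": 1,"dy": 0.07,"dz": 0,"ax": 0,"ay": 0,"az": 0,"gripper": 1},
])

```text
time: 1.2
eef_pos: [0.2792, -0.4074, 0.2563]
tcp_rot: [1.0, -0.016, 0.0, -0.0]
contact_force: [-0.6, -0.5, 0.6]
opening: 1.002
finger_force: 0.0
```

jog_arm([
  {"dx": 0.4,"dy": 0,"dz": 0,"ax": 0,"ay": 0,"az": 0,"gripper": 0},
  {"dx": 0.8,"dy": 0,"dz": 0,"ax": 0,"ay": 0,"az": 0,"gripper": 0},
  {"dx": 1,"dy": 0,"dz": -0.3,"ax": 0,"ay": 0,"az": 0,"gripper": 0},
  {"dx": 1,"dy": 0,"dz": -0.6,"ax": 0,"ay": 0,"az": 0,"gripper": 0},
])

```text
time: 1.6
eef_pos: [0.3993, -0.409, 0.1849]
tcp_rot: [1.0, -0.016, 0.001, 0.002]
contact_force: [0.0, -0.5, -0.7]
opening: 0.497
finger_force: 0.0
```

jog_arm([
  {"dx": 0.4,"dy": 0,"dz": 0,"ax": 0,"ay": 0,"az": 0,"gripper": 0},
  {"dx": 0.79,"dy": 0,"dz": -0.2,"ax": 0,"ay": 0,"az": 0,"gripper": 0},
  {"dx": 0.79,"dy": 0,"dz": -0.5,"ax": 0,"ay": 0,"az": 0,"gripper": 0},
  {"dx": 0.79,"dy": 0,"dz": -0.5,"ax": 0,"ay": 0,"az": 0,"gripper": 0},
  {"dx": 0.79,"dy": 0,"dz": -0.5,"ax": 0,"ay": 0,"az": 0,"gripper": 0},
])

```text
time: 2.1
eef_pos: [0.4905, -0.4079, 0.1234]
tcp_rot: [1.0, -0.018, -0.001, -0.001]
contact_force: [0.2, -1.1, 1.2]
opening: 0.497
finger_force: 0.0
```

```bash
python3 - <<'E'
from h import *
c=shot('top'); print(get_state()['eef_pos'],get_state()['opening'])
a=cv2.resize(c['frame'][110:290,195:385],None,fx=2.1,fy=3.3*.64,interpolation=cv2.INTER_CUBIC)
s=shot('side')['frame'][150:280,200:350]; b=cv2.resize(s,(int(150*a.shape[0]/130),a.shape[0]),interpolation=cv2.INTER_CUBIC)
cv2.imwrite('pics/p1.png',np.hstack([a,b])[:, :800])
E
```

```text
[ 0.49109322 -0.40880876  0.12532028] 0.5006344942111852
```

View pics/p1.png

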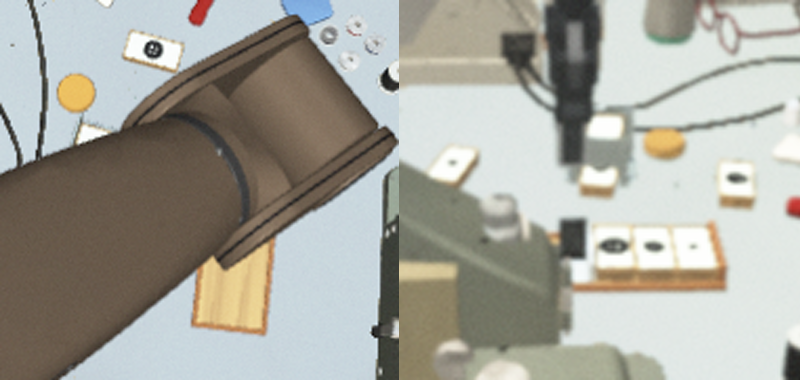

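The arm hides the tray in the top view. In the side view (right half) the gripper hangs above the fin at (572,238).

jog_arm([
  {"dx": 0,"dy": 0,"dz": -0.25,"ax": 0,"ay": 0,"az": 0,"gripper": 0},
  {"dx": 0,"dy": 0,"dz": -0.45,"ax": 0,"ay": 0,"az": 0,"gripper": 0},
  {"dx": 0,"dy": 0.01,"dz": -0.6,"ax": 0,"ay": 0,"az": 0,"gripper": 0},
  {"dx": 0,"dy": 0.01,"dz": -0.64,"ax": 0,"ay": 0,"az": 0,"gripper": 0},
  {"dx": 0,"dy": 0.01,"dz": -0.64,"ax": 0,"ay": 0,"az": 0,"gripper": -0.4},
  {"dx": 0,"dy": 0.01,"dz": -0.64,"ax": 0,"ay": 0,"az": 0,"gripper": -1},
  {"dx": 0,"dy": 0.01,"dz": -0.64,"ax": 0,"ay": 0,"az": 0,"gripper": -1},
  {"dx": 0,"dy": 0.01,"dz": -0.64,"ax": 0,"ay": 0,"az": 0,"gripper": -1},
], force=40)

```text
time: 3.0
eef_pos: [0.4926, -0.4064, 0.05]
tcp_rot: [1.0, -0.018, 0.0, -0.001]
contact_force: [-1.0, 5.8, 5.4]
opening: 0.103
finger_force: 41.4
```

jog_arm([
  {"dx": -0.08,"dy": 0.01,"dz": 0,"ax": 0,"ay": 0,"az": 0,"gripper": -1},
  {"dx": -0.2,"dy": 0.015,"dz": 0,"ax": 0,"ay": 0,"az": 0,"gripper": -1},
  {"dx": -0.32,"dy": 0.02,"dz": 0,"ax": 0,"ay": 0,"az": 0,"gripper": -1},
  {"dx": -0.44,"dy": 0.025,"dz": 0,"ax": 0,"ay": 0,"az": 0,"gripper": -1},
  {"dx": -0.56,"dy": 0.03,"dz": 0,"ax": 0,"ay": 0,"az": 0,"gripper": -1},
  {"dx": -0.68,"dy": 0.035,"dz": 0,"ax": 0,"ay": 0,"az": 0,"gripper": -1},
  {"dx": -0.78,"dy": 0.04,"dz": 0,"ax": 0,"ay": 0,"az": 0,"gripper": -1},
  {"dx": -0.86,"dy": 0.042,"dz": 0,"ax": 0,"ay": 0,"az": 0,"gripper": -1},
  {"dx": -0.9,"dy": 0.042,"dz": 0,"ax": 0,"ay": 0,"az": 0,"gripper": -1},
  {"dx": -0.9,"dy": 0.042,"dz": 0,"ax": 0,"ay": 0,"az": 0,"gripper": -1},
])

```text
time: 4.0
eef_pos: [0.3836, -0.4026, 0.0499]
tcp_rot: [1.0, -0.018, 0.001, 0.001]
contact_force: [0.1, 4.0, 8.5]
opening: 0.105
finger_force: 41.9
```

jog_arm([
  {"dx": 0,"dy": 0,"dz": 0,"ax": 0,"ay": 0,"az": 0,"gripper": 0},
  {"dx": 0,"dy": 0,"dz": 0,"ax": 0,"ay": 0,"az": 0,"gripper": 0},
  {"dx": 0,"dy": 0,"dz": 0.2,"ax": 0,"ay": 0,"az": 0,"gripper": 0},
  {"dx": 0,"dy": 0,"dz": 0.45,"ax": 0,"ay": 0,"az": 0,"gripper": 0.5},
  {"dx": 0.3,"dy": 0,"dz": 0.45,"ax": 0,"ay": 0,"az": 0,"gripper": 1},
  {"dx": 0.7,"dy": -0.02,"dz": 0.45,"ax": 0,"ay": 0,"az": 0,"gripper": 1},
  {"dx": 1,"dy": -0.05,"dz": 0.45,"ax": 0,"ay": 0,"az": 0,"gripper": 1},
])

```text
time: 4.7
eef_pos: [0.5053, -0.4083, 0.102]
tcp_rot: [1.0, -0.018, 0.0, 0.001]
contact_force: [0.1, -1.3, -0.1]
opening: 0.997
finger_force: 0.0
```

jog_arm([
  {"dx": 0.18,"dy": 0,"dz": 0,"ax": 0,"ay": 0,"az": 0,"gripper": 1},
  {"dx": 0.18,"dy": 0,"dz": -0.2,"ax": 0,"ay": 0,"az": 0,"gripper": 1},
  {"dx": 0.18,"dy": 0,"dz": -0.45,"ax": 0,"ay": 0,"az": 0,"gripper": 1},
  {"dx": 0.18,"dy": 0,"dz": -0.58,"ax": 0,"ay": 0,"az": 0,"gripper": 1},
  {"dx": 0.18,"dy": 0,"dz": -0.63,"ax": 0,"ay": 0,"az": 0,"gripper": 1},
  {"dx": 0.18,"dy": 0,"dz": -0.63,"ax": 0,"ay": 0,"az": 0,"gripper": 1},
])

```text
time: 5.3
eef_pos: [0.5247, -0.4076, 0.0249]
tcp_rot: [1.0, -0.018, -0.001, -0.001]
contact_force: [0.1, -0.1, 0.7]
opening: 1.0
finger_force: 0.0
```

jog_arm([
  {"dx": 0,"dy": 0,"dz": 0.02,"ax": 0,"ay": 0,"az": 0,"gripper": 0.6},
  {"dx": 0,"dy": 0,"dz": 0.02,"ax": 0,"ay": 0,"az": 0,"gripper": 0},
  {"dx": 0,"dy": 0,"dz": 0.02,"ax": 0,"ay": 0,"az": 0,"gripper": 0},
  {"dx": 0,"dy": 0,"dz": 0.02,"ax": 0,"ay": 0,"az": 0,"gripper": 0},
], force=25)

```text
time: 5.7
eef_pos: [0.5265, -0.4091, 0.0308]
tcp_rot: [1.0, -0.018, 0.001, 0.002]
contact_force: [0.2, -0.9, 5.7]
opening: 0.671
finger_force: 27.8
```

```bash
python3 - <<'E'
from h import *
print(get_state()['eef_pos'],get_state()['opening'],get_state()['contact_force'])
s=shot('side')['frame'][190:280,200:340]; cv2.imwrite('pics/p2.png',cv2.resize(s,None,fx=4,fy=4,interpolation=cv2.INTER_CUBIC))
E
```

```text
[ 0.52651633 -0.40911909  0.03076669] 0.6711092489558891 [ 0.17849119 -0.8886461   5.71547245]
```

View pics/p2.png

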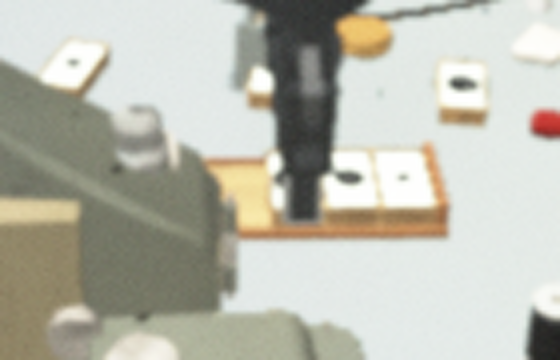

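The side view shows the finger gripping the end of box 6 at (300,200), above the strip; an opening of 57 mm fits the 58 mm box.

jog_arm([
  {"dx": 0,"dy": 0,"dz": 0.05,"ax": 0,"ay": 0,"az": 0,"gripper": 0},
  {"dx": -0.12,"dy": 0,"dz": 0.06,"ax": 0,"ay": 0,"az": 0,"gripper": 0},
  {"dx": -0.28,"dy": 0.01,"dz": 0.06,"ax": 0,"ay": 0,"az": 0,"gripper": 0},
  {"dx": -0.44,"dy": 0.01,"dz": 0.06,"ax": 0,"ay": 0,"az": 0,"gripper": 0},
  {"dx": -0.6,"dy": 0.02,"dz": 0.06,"ax": 0,"ay": 0,"az": 0,"gripper": 0},
  {"dx": -0.76,"dy": 0.03,"dz": 0.06,"ax": 0,"ay": 0,"az": 0,"gripper": 0},
  {"dx": -0.86,"dy": 0.03,"dz": 0.06,"ax": 0,"ay": 0,"az": 0,"gripper": 0},
  {"dx": -0.9,"dy": 0.035,"dz": 0.06,"ax": 0,"ay": 0,"az": 0,"gripper": 0},
  {"dx": -0.9,"dy": 0.035,"dz": 0.03,"ax": 0,"ay": 0,"az": 0,"gripper": 0},
  {"dx": -0.9,"dy": 0.035,"dz": 0.0,"ax": 0,"ay": 0,"az": 0,"gripper": 0},
])

```text
time: 6.75
eef_pos: [0.4175, -0.404, 0.0305]
tcp_rot: [1.0, -0.017, -0.001, -0.001]
contact_force: [-8.0, 7.9, 29.3]
opening: 0.669
finger_force: 31.1
```

jog_arm([
  {"dx": 0,"dy": 0,"dz": 0.0,"ax": 0,"ay": 0,"az": 0,"gripper": 0.6},
  {"dx": 0,"dy": 0,"dz": 0,"ax": 0,"ay": 0,"az": 0,"gripper": 1},
  {"dx": 0,"dy": 0,"dz": 0.2,"ax": 0,"ay": 0,"az": 0,"gripper": 1},
  {"dx": 0,"dy": 0,"dz": 0.5,"ax": 0,"ay": 0,"az": 0,"gripper": 1},
  {"dx": 0.3,"dy": 0,"dz": 0.65,"ax": 0,"ay": 0,"az": 0,"gripper": 1},
  {"dx": 0.65,"dy": -0.03,"dz": 0.65,"ax": 0,"ay": 0,"az": 0,"gripper": 1},
  {"dx": 0.65,"dy": -0.03,"dz": 0.65,"ax": 0,"ay": 0,"az": 0,"gripper": 1},
])

```text
time: 7.45
eef_pos: [0.4997, -0.4079, 0.1076]
tcp_rot: [1.0, -0.016, 0.002, 0.002]
contact_force: [0.1, -0.5, -0.5]
opening: 1.002
finger_force: 0.0
```

```bash
python3 - <<'E'
from h import *
print(get_state()['eef_pos'],get_state()['opening'],get_state()['contact_force'])
c=shot('top')
for l in lids(c):
    if .3<l[1][0]<.9 and l[1][1]<-.22: print(l)
a=cv2.resize(c['frame'][130:280,220:350],None,fx=3.2,fy=3.2,interpolation=cv2.INTER_CUBIC)
s=shot('side')['frame'][190:280,200:300]; b=cv2.resize(s,(380,480),interpolation=cv2.INTER_CUBIC)
cv2.imwrite('pics/p3.png',np.hstack([a,b]))
E
```

```text
[ 0.49965777 -0.4078804   0.10764525] 1.0018401111507893 [ 0.05144892 -0.51703531 -0.4662717 ]
(array([490.3, 276.9], dtype=float32), array([ 0.3731, -0.7911]), [np.float64(0.0425), np.float64(0.1021)], np.float64(106.5))
(array([313.6, 248.9], dtype=float32), array([ 0.4011, -0.4199]), [np.float64(0.0231), np.float64(0.0558)], np.float64(178.6))
(array([298.8, 247.2], dtype=float32), array([ 0.402 , -0.3894]), [np.float64(0.0262), np.float64(0.0563)], np.float64(175.2))
(array([457.8, 233.7], dtype=float32), array([ 0.4575, -0.7201]), [np.float64(0.0352), np.float64(0.0394)], np.float64(77.6))
(array([255.3, 185.8], dtype=float32), array([ 0.5438, -0.2847]), [np.float64(0.6639), np.float64(1.2439)], np.float64(89.9))
```

View pics/p3.png

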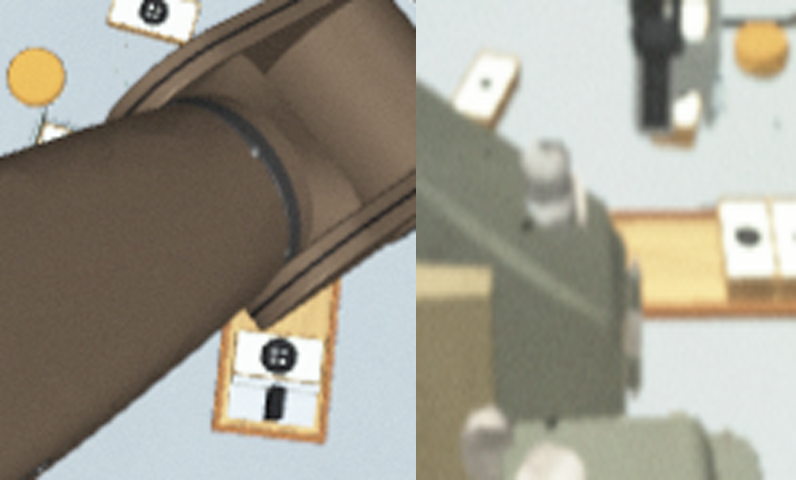

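Box 6 sits square against the sliding stop (crop (278,355)), and boxes 1 and 4 are still in place in the side view (745,238). Next I move box 4.

jog_arm([
  {"dx": 0.25,"dy": -0.01,"dz": 0,"ax": 0,"ay": 0,"az": 0,"gripper": 1},
  {"dx": 0.46,"dy": -0.013,"dz": -0.1,"ax": 0,"ay": 0,"az": 0,"gripper": 1},
  {"dx": 0.46,"dy": -0.013,"dz": -0.35,"ax": 0,"ay": 0,"az": 0,"gripper": 1},
  {"dx": 0.46,"dy": -0.013,"dz": -0.55,"ax": 0,"ay": 0,"az": 0,"gripper": 1},
  {"dx": 0.46,"dy": -0.013,"dz": -0.64,"ax": 0,"ay": 0,"az": 0,"gripper": 1},
  {"dx": 0.46,"dy": -0.013,"dz": -0.64,"ax": 0,"ay": 0,"az": 0,"gripper": 0.6},
  {"dx": 0.46,"dy": -0.013,"dz": -0.64,"ax": 0,"ay": 0,"az": 0,"gripper": 0},
  {"dx": 0.46,"dy": -0.013,"dz": -0.64,"ax": 0,"ay": 0,"az": 0,"gripper": 0},
  {"dx": 0.46,"dy": -0.013,"dz": -0.64,"ax": 0,"ay": 0,"az": 0,"gripper": 0},
])

```text
time: 8.45
eef_pos: [0.5508, -0.4095, 0.0311]
tcp_rot: [1.0, -0.018, 0.0, 0.001]
contact_force: [-1.7, -0.5, 0.1]
opening: 0.667
finger_force: 27.3
```

jog_arm([
  {"dx": 0,"dy": 0,"dz": 0.03,"ax": 0,"ay": 0,"az": 0,"gripper": 0},
  {"dx": -0.1,"dy": 0,"dz": 0.05,"ax": 0,"ay": 0,"az": 0,"gripper": 0},
  {"dx": -0.25,"dy": 0.01,"dz": 0.05,"ax": 0,"ay": 0,"az": 0,"gripper": 0},
  {"dx": -0.4,"dy": 0.015,"dz": 0.05,"ax": 0,"ay": 0,"az": 0,"gripper": 0},
  {"dx": -0.53,"dy": 0.02,"dz": 0.05,"ax": 0,"ay": 0,"az": 0,"gripper": 0},
  {"dx": -0.567,"dy": 0.02,"dz": 0.05,"ax": 0,"ay": 0,"az": 0,"gripper": 0},
  {"dx": -0.567,"dy": 0.02,"dz": 0.02,"ax": 0,"ay": 0,"az": 0,"gripper": 0},
  {"dx": -0.567,"dy": 0.02,"dz": 0.01,"ax": 0,"ay": 0,"az": 0,"gripper": 0},
])

```text
time: 9.25
eef_pos: [0.4829, -0.4065, 0.0307]
tcp_rot: [1.0, -0.018, 0.0, 0.0]
contact_force: [0.8, -0.1, 0.2]
opening: 0.667
finger_force: 27.2
```

jog_arm([
  {"dx": 0,"dy": 0,"dz": 0.0,"ax": 0,"ay": 0,"az": 0,"gripper": 0.6},
  {"dx": 0,"dy": 0,"dz": 0,"ax": 0,"ay": 0,"az": 0,"gripper": 1},
  {"dx": 0,"dy": 0,"dz": 0.2,"ax": 0,"ay": 0,"az": 0,"gripper": 1},
  {"dx": 0,"dy": 0,"dz": 0.5,"ax": 0,"ay": 0,"az": 0,"gripper": 1},
  {"dx": 0,"dy": 0,"dz": 0.8,"ax": 0,"ay": 0,"az": 0,"gripper": 1},
])

```text
time: 9.75
eef_pos: [0.4827, -0.4059, 0.1271]
tcp_rot: [1.0, -0.017, -0.0, -0.001]
contact_force: [0.6, -1.4, 0.8]
opening: 0.998
finger_force: 0.0
```

```bash
python3 - <<'E'
from h import *
print(get_state()['eef_pos'],get_state()['contact_force'])
for n in('top','side'):
  c=shot(n,n+'4.png')
  for l in lids(c):
    if .3<l[1][0]<.75 and -.46<l[1][1]<-.22: print(n,l)
E
```

```text
[ 0.48268062 -0.40594654  0.1271105 ] [ 0.63083268 -1.40190629  0.80966814]
top (array([298.3, 250.4], dtype=float32), array([ 0.3953, -0.3889]), [np.float64(0.0259), np.float64(0.0435)], np.float64(173.9))
top (array([313.6, 249. ], dtype=float32), array([ 0.4009, -0.4199]), [np.float64(0.023), np.float64(0.0554)], np.float64(178.1))
top (array([240.1, 177.1], dtype=float32), array([ 0.5382, -0.2559]), [np.float64(0.0273), np.float64(0.0349)], np.float64(77.9))
top (array([254.5, 182. ], dtype=float32), array([ 0.5513, -0.2823]), [np.float64(0.6488), np.float64(1.2376)], np.float64(89.9))
```

jog_arm([
  {"dx": -0.2,"dy": 0.25,"dz": 0,"ax": 0,"ay": 0,"az": -0.08,"gripper": 1},
  {"dx": -0.45,"dy": 0.55,"dz": 0,"ax": 0,"ay": 0,"az": -0.16,"gripper": 1},
  {"dx": -0.71,"dy": 0.85,"dz": 0,"ax": 0,"ay": 0,"az": -0.218,"gripper": 1},
  {"dx": -0.71,"dy": 1,"dz": 0,"ax": 0,"ay": 0,"az": -0.218,"gripper": 1},
])

```text
time: 10.25
eef_pos: [0.3937, -0.2821, 0.124]
tcp_rot: [0.982, -0.189, -0.003, -0.002]
contact_force: [-0.4, -0.0, -0.6]
opening: 1.002
finger_force: 0.0
```

```bash
cat >> h.py <<'E'
def sidelids(c,z=.0145):
    f=c['frame'];hsv=cv2.cvtColor(f,cv2.COLOR_BGR2HSV)
    m=((hsv[...,1]<22)&(hsv[...,2]>190)).astype(np.uint8)
    for k in cv2.findContours(m,cv2.RETR_EXTERNAL,cv2.CHAIN_APPROX_NONE)[0]:
        if cv2.contourArea(k)<15: continue
        P=onz(c,k.reshape(-1,2),z)[:,:2].astype(np.float32)
        (cx,cy),(w,h),a=cv2.minAreaRect(P*1000)
        if .3<cx/1000<.75 and -.47<cy/1000<-.2: print(k.reshape(-1,2).mean(0).round(1),round(cx,1),round(cy,1),round(w,1),round(h,1),round((a if w>h else a+90)%180,1))
E
python3 - <<'E'
from h import *
print(get_state()['eef_pos'])
c=shot('side','side5.png');sidelids(c)
cv2.imwrite('pics/p5.png',cv2.resize(c['frame'][160:280,180:340],None,fx=4,fy=4,interpolation=cv2.INTER_CUBIC))
E
```

```text
[ 0.39371778 -0.28213791  0.1239552 ]
[300.3 234.1] 587.3 -409.1 47.6 26.4 87.5
[268.  209.7] 525.5 -298.3 24.6 25.5 177.3
[270.  193.5] 537.5 -212.9 42.2 29.2 83.7
[302.5 259.4] 504.3 -414.4 735.2 529.0 89.6
[426.1 294.6] 748.8 -395.9 798.6 217.4 89.8
```

View pics/p5.png

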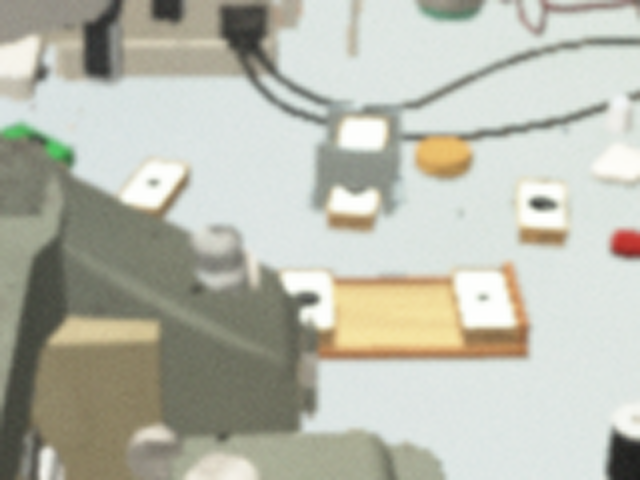

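Box 2 is visible at (155,185), box 5 at (543,205), box 3's end at (353,203), box 1 at (484,297) and box 4 at (308,298).

```bash
python3 - <<'E'
from h import *
c=shot('side'); f=c['frame']
x0,y0,x1,y1=205,195,235,220
h=cv2.cvtColor(f,cv2.COLOR_BGR2HSV)[y0:y1,x0:x1]
m=((f[y0:y1,x0:x1].min(2)>205)).astype(np.uint8); print(m.sum())
k=max(cv2.findContours(m,0,1)[0],key=cv2.contourArea).reshape(-1,2)+[x0,y0]
P=onz(c,k,.0145)[:,:2].astype(np.float32)*1000; print(cv2.minAreaRect(P), onz(c,[(218.3,205.5)],.0145), get_state()['eef_pos'])
# calibration check: box1 expected (.5845,-.4107)
print(proj(c,[[.3976,-.268,.0145],[.394,-.282,.1]]))
E
```

```text
488
((402.8420715332031, -274.2537536621094), (119.38689422607422, 77.11573028564453), 89.50729370117188) [[ 0.4018381  -0.27258026  0.0145    ]] [ 0.39690022 -0.28404201  0.12592619]
[[216.67645309 204.64628338]
 [213.5044139  176.38848185]]
```

jog_arm([
  {"dx": 0,"dy": 0.13,"dz": -0.1,"ax": 0,"ay": 0,"az": 0,"gripper": 1},
  {"dx": 0,"dy": 0.13,"dz": -0.4,"ax": 0,"ay": 0,"az": 0,"gripper": 1},
  {"dx": 0,"dy": 0.13,"dz": -0.7,"ax": 0,"ay": 0,"az": 0,"gripper": 1},
  {"dx": 0,"dy": 0.13,"dz": -0.82,"ax": 0,"ay": 0,"az": 0,"gripper": 1},
  {"dx": 0,"dy": 0.13,"dz": -0.86,"ax": 0,"ay": 0,"az": 0,"gripper": 1},
  {"dx": 0,"dy": 0.13,"dz": -0.86,"ax": 0,"ay": 0,"az": 0,"gripper": 0.6},
  {"dx": 0,"dy": 0.13,"dz": -0.86,"ax": 0,"ay": 0,"az": 0,"gripper": 0},
  {"dx": 0,"dy": 0.13,"dz": -0.86,"ax": 0,"ay": 0,"az": 0,"gripper": 0},
  {"dx": 0,"dy": 0.13,"dz": -0.86,"ax": 0,"ay": 0,"az": 0,"gripper": 0},
  {"dx": 0,"dy": 0.13,"dz": -0.86,"ax": 0,"ay": 0,"az": 0,"gripper": 0},
], force=40)

```text
time: 11.35
eef_pos: [0.3983, -0.2716, 0.0247]
tcp_rot: [0.982, -0.188, 0.001, 0.001]
contact_force: [0.2, -0.8, 3.4]
opening: 0.665
finger_force: 44.2
```

jog_arm([
  {"dx": 0,"dy": 0,"dz": 0.1,"ax": 0,"ay": 0,"az": 0,"gripper": 0},
  {"dx": 0,"dy": 0,"dz": 0.35,"ax": 0,"ay": 0,"az": 0,"gripper": 0},
  {"dx": 0,"dy": -0.1,"dz": 0.6,"ax": 0,"ay": 0,"az": 0.05,"gripper": 0},
  {"dx": 0,"dy": -0.3,"dz": 0.8,"ax": 0,"ay": 0,"az": 0.1,"gripper": 0},
  {"dx": 0.1,"dy": -0.5,"dz": 0.8,"ax": 0,"ay": 0,"az": 0.15,"gripper": 0},
  {"dx": 0.3,"dy": -0.7,"dz": 0.8,"ax": 0,"ay": 0,"az": 0.2,"gripper": 0},
  {"dx": 0.5,"dy": -0.9,"dz": 0.8,"ax": 0,"ay": 0,"az": 0.218,"gripper": 0},
  {"dx": 0.6,"dy": -1,"dz": 0.8,"ax": 0,"ay": 0,"az": 0.218,"gripper": 0},
  {"dx": 0.6,"dy": -1,"dz": 0.8,"ax": 0,"ay": 0,"az": 0.218,"gripper": 0},
])

```text
time: 12.25
eef_pos: [0.4704, -0.3923, 0.1205]
tcp_rot: [1.0, -0.018, 0.001, 0.001]
contact_force: [0.6, 0.8, 1.2]
opening: 0.669
finger_force: 43.8
```

```bash
python3 - <<'E'
from h import *
a=[(get_state()['eef_pos'],get_state()['opening'],get_state()['tcp_rot'])]
c=shot('side','side6.png');s=get_state();print(a,s['eef_pos'])
cv2.imwrite('pics/p6.png',cv2.resize(c['frame'][160:280,180:340],None,fx=4,fy=4,interpolation=cv2.INTER_CUBIC))
E
```

```text
[(array([ 0.470447  , -0.39228546,  0.12045882]), 0.6692258544903313, array([ 9.99840091e-01, -1.78603716e-02,  5.79393424e-04,  6.81224871e-04]))] [ 0.46948603 -0.39098596  0.11987378]
```

View pics/p6.png

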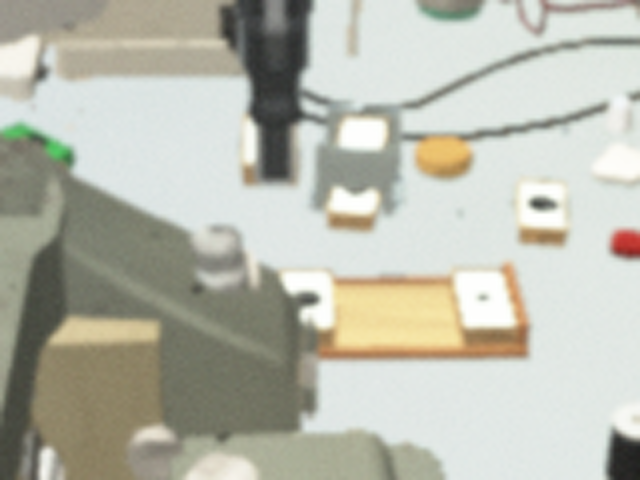

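The box held in the side view shows at (250,150), left of the finger (278,150), so it is gripped off centre. I'll measure the offset.

```bash
python3 - <<'E'
from h import *
c=shot('side');X=cloud(c); f=c['frame']
for u in range(238,258,1): print(u,[ (X[v,u].round(3).tolist(), f[v,u].tolist()) for v in (192,202)])
P=proj(c,[[.455,-.42,.096],[.455,-.42,.110],[.455,-.362,.110],[.485,-.42,.096],[.47,-.42,.1]]);print(P.round(1))
E
```

```text
238 [([0.453, -0.174, 0.0], [227, 230, 224]), ([0.452, -0.232, 0.001], [225, 228, 223])]
239 [([0.456, -0.171, -0.001], [216, 227, 225]), ([0.455, -0.233, 0.001], [197, 209, 209])]
240 [([0.455, -0.382, 0.109], [215, 232, 232]), ([0.454, -0.422, 0.106], [142, 166, 184])]
241 [([0.457, -0.38, 0.108], [232, 242, 241]), ([0.456, -0.42, 0.105], [110, 143, 167])]
242 [([0.459, -0.381, 0.108], [234, 242, 239]), ([0.458, -0.419, 0.105], [111, 138, 155])]
243 [([0.46, -0.426, 0.131], [182, 193, 190]), ([0.46, -0.427, 0.109], [122, 137, 141])]
244 [([0.462, -0.425, 0.13], [119, 126, 122]), ([0.462, -0.425, 0.107], [113, 118, 119])]
245 [([0.464, -0.433, 0.135], [76, 80, 78]), ([0.464, -0.432, 0.112], [83, 85, 83])]
246 [([0.466, -0.434, 0.135], [56, 56, 56]), ([0.466, -0.434, 0.112], [63, 64, 63])]
247 [([0.468, -0.432, 0.134], [59, 61, 60]), ([0.468, -0.434, 0.112], [59, 63, 59])]
248 [([0.47, -0.434, 0.135], [55, 59, 55]), ([0.47, -0.433, 0.112], [60, 64, 59])]
249 [([0.472, -0.433, 0.134], [56, 59, 56]), ([0.472, -0.432, 0.111], [63, 64, 63])]
250 [([0.474, -0.433, 0.135], [63, 64, 63]), ([0.474, -0.436, 0.113], [68, 70, 69])]
251 [([0.476, -0.435, 0.135], [88, 94, 93]), ([0.476, -0.433, 0.112], [91, 96, 94])]
252 [([0.478, -0.426, 0.13], [123, 131, 126]), ([0.479, -0.425, 0.107], [121, 130, 129])]
253 [([0.48, -0.426, 0.131], [152, 160, 160]), ([0.481, -0.426, 0.108], [145, 158, 163])]
254 [([0.498, -0.177, 0.001], [197, 206, 200]), ([0.483, -0.42, 0.104], [187, 198, 199])]
255 [([0.501, -0.176, 0.0], [224, 227, 219]), ([0.497, -0.237, 0.002], [222, 228, 221])]
256 [([0.504, -0.173, -0.001], [229, 231, 225]), ([0.5, -0.234, 0.001], [229, 231, 225])]
257 [([0.506, -0.176, 0.0], [229, 230, 224]), ([0.503, -0.231, -0.001], [222, 226, 218])]
[[240.4 205.8]
 [240.4 199.8]
 [239.7 187.1]
 [254.9 205.4]
 [247.7 203.9]]
```

jog_arm([
  {"dx": 0.3,"dy": -0.07,"dz": 0,"ax": 0,"ay": 0,"az": 0,"gripper": 0},
  {"dx": 0.6,"dy": -0.14,"dz": 0,"ax": 0,"ay": 0,"az": 0,"gripper": 0},
  {"dx": 0.685,"dy": -0.146,"dz": -0.1,"ax": 0,"ay": 0,"az": 0,"gripper": 0},
  {"dx": 0.685,"dy": -0.146,"dz": -0.4,"ax": 0,"ay": 0,"az": 0,"gripper": 0},
  {"dx": 0.685,"dy": -0.146,"dz": -0.6,"ax": 0,"ay": 0,"az": 0,"gripper": 0},
  {"dx": 0.685,"dy": -0.146,"dz": -0.7,"ax": 0,"ay": 0,"az": 0,"gripper": 0},
  {"dx": 0.685,"dy": -0.146,"dz": -0.73,"ax": 0,"ay": 0,"az": 0,"gripper": 0},
  {"dx": 0.685,"dy": -0.146,"dz": -0.75,"ax": 0,"ay": 0,"az": 0,"gripper": 0},
  {"dx": 0.685,"dy": -0.146,"dz": -0.765,"ax": 0,"ay": 0,"az": 0,"gripper": 0},
  {"dx": 0.685,"dy": -0.146,"dz": -0.765,"ax": 0,"ay": 0,"az": 0,"gripper": 0},
])

```text
time: 13.35
eef_pos: [0.5522, -0.4089, 0.0292]
tcp_rot: [1.0, -0.018, 0.001, 0.001]
contact_force: [0.0, 0.6, 0.0]
opening: 0.669
finger_force: 43.8
```

```bash
python3 - <<'E'
from h import *
c=shot('side','side7.png');s=get_state();print(s['eef_pos'],s['contact_force'],s['opening'])
cv2.imwrite('pics/p7.png',cv2.resize(c['frame'][200:260,220:330],None,fx=6,fy=6,interpolation=cv2.INTER_CUBIC))
E
```

```text
[ 0.55209733 -0.40887548  0.02907643] [ 0.38958793  0.48509788 -0.02406949] 0.6641357327852158
```

View pics/p7.png

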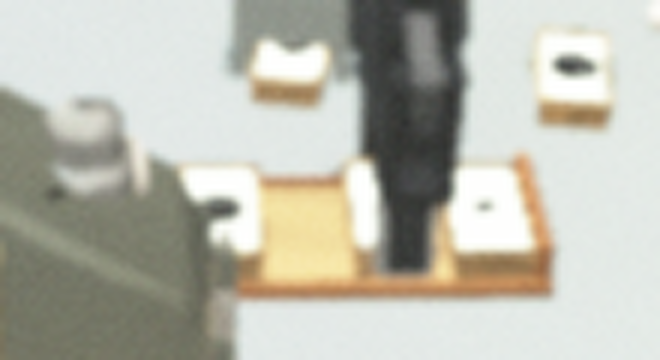

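Box 2 (365,205) hangs in the gap, with a small gap left to box 1 (490,205). I slide it over and release.

jog_arm([
  {"dx": 0.015,"dy": 0,"dz": -0.005,"ax": 0,"ay": 0,"az": 0,"gripper": 0},
  {"dx": 0.03,"dy": -0.001,"dz": -0.005,"ax": 0,"ay": 0,"az": 0,"gripper": 0},
  {"dx": 0.04,"dy": -0.001,"dz": -0.008,"ax": 0,"ay": 0,"az": 0,"gripper": 0},
  {"dx": 0.045,"dy": -0.002,"dz": -0.008,"ax": 0,"ay": 0,"az": 0,"gripper": 0},
])

```text
time: 13.8
eef_pos: [0.5573, -0.409, 0.0278]
tcp_rot: [1.0, -0.018, 0.0, 0.0]
contact_force: [-1.5, 1.1, 4.6]
opening: 0.666
finger_force: 44.4
```

jog_arm([
  {"dx": 0,"dy": 0,"dz": 0.0,"ax": 0,"ay": 0,"az": 0,"gripper": 0.6},
  {"dx": 0,"dy": 0,"dz": 0,"ax": 0,"ay": 0,"az": 0,"gripper": 1},
  {"dx": 0,"dy": 0,"dz": 0.2,"ax": 0,"ay": 0,"az": 0,"gripper": 1},
  {"dx": 0,"dy": 0,"dz": 0.5,"ax": 0,"ay": 0,"az": 0,"gripper": 1},
  {"dx": -0.3,"dy": 0.0,"dz": 0.8,"ax": 0,"ay": 0,"az": 0.09,"gripper": 1},
  {"dx": -0.6,"dy": 0.0,"dz": 0.8,"ax": 0,"ay": 0,"az": 0.18,"gripper": 1},
  {"dx": -0.9,"dy": 0.0,"dz": 0.8,"ax": 0,"ay": 0,"az": 0.27,"gripper": 1},
  {"dx": -0.9,"dy": 0.0,"dz": 0.8,"ax": 0,"ay": 0,"az": 0.36,"gripper": 0},
  {"dx": -0.9,"dy": 0.0,"dz": 0.8,"ax": 0,"ay": 0,"az": 0.45,"gripper": 0.2},
  {"dx": -0.9,"dy": 0.0,"dz": 0.8,"ax": 0,"ay": 0,"az": 0.54,"gripper": 0.2},
])

```text
time: 14.8
eef_pos: [0.4485, -0.4084, 0.1224]
tcp_rot: [0.918, 0.398, 0.0, -0.0]
contact_force: [0.3, 0.5, 0.3]
opening: 0.6
finger_force: 0.0
```

jog_arm([
  {"dx": 0,"dy": 0,"dz": 0.0,"ax": 0,"ay": 0,"az": 0.09,"gripper": 0.2},
  {"dx": 0,"dy": 0,"dz": 0,"ax": 0,"ay": 0,"az": 0.18,"gripper": 0.2},
  {"dx": 0,"dy": 0,"dz": 0,"ax": 0,"ay": 0,"az": 0.27,"gripper": 0.2},
  {"dx": 0,"dy": 0,"dz": 0,"ax": 0,"ay": 0,"az": 0.36,"gripper": 0.2},
  {"dx": 0,"dy": 0,"dz": 0,"ax": 0,"ay": 0,"az": 0.36,"gripper": 0.2},
])

```text
time: 15.3
eef_pos: [0.4489, -0.4083, 0.1223]
tcp_rot: [0.772, 0.636, 0.0, -0.0]
contact_force: [0.5, -0.1, -0.1]
opening: 0.596
finger_force: 0.0
```

```bash
python3 - <<'E'
from h import *
s=get_state();print(s['eef_pos'],s['tcp_rot'],s['opening'],s['qpos'].round(2))
c=shot('top','top8.png')
for l in lids(c):
    if .3<l[1][0]<.75 and -.46<l[1][1]<-.22: print(l)
c=shot('side','side8.png');sidelids(c)
X=cloud(c)
# box3 front end face: brown pixels; points in box
M=(X[...,0]>.48)&(X[...,0]<.56)&(X[...,1]>-.33)&(X[...,1]<-.28)&(X[...,2]>.004)&(X[...,2]<.018)
P=X[M];print(len(P),P.min(0).round(4),P.max(0).round(4)); 
L=P[P[:,2]>.0115]; print(cv2.minAreaRect((L[:,:2]*1000).astype(np.float32)))
cv2.imwrite('pics/p8.png',cv2.resize(c['frame'][190:260,215:335],None,fx=6,fy=6,interpolation=cv2.INTER_CUBIC))
E
```

```text
[ 0.44894891 -0.40826631  0.12228188] [ 7.71840406e-01  6.35816255e-01  1.13200029e-04 -2.53427728e-04] 0.59604016612412 [-0.91  0.28  1.85  0.    1.02 -0.71]
(array([242.5, 177.7], dtype=float32), array([ 0.5375, -0.261 ]), [np.float64(0.0277), np.float64(0.0453)], np.float64(79.3))
(array([254.7, 134.9], dtype=float32), array([ 0.6481, -0.2739]), [np.float64(0.4567), np.float64(1.2094)], np.float64(90.8))
[267.9 209.6] 525.5 -296.3 29.7 25.0 84.0
[270.2 193.6] 537.5 -212.9 42.2 29.2 83.7
[301.  257.4] 504.4 -411.6 739.6 531.1 89.5
[425.7 294.3] 748.2 -396.1 798.5 217.5 89.9
147 [ 0.5039 -0.3146  0.0044] [ 0.5511 -0.2811  0.0179]
((526.3339233398438, -297.34197998046875), (31.313413619995117, 47.729736328125), 81.91273498535156)
```

View pics/p8.png

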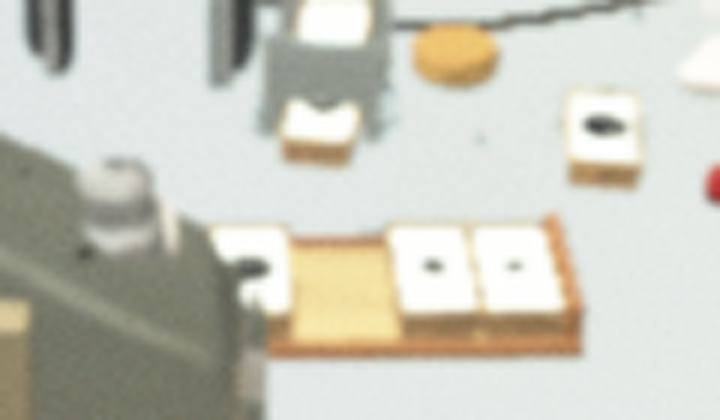

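Box 2 (432,265) now lies flush with box 1 (515,265). Box 3's end is at (318,130), and the jaws are aligned across it.

jog_arm([
  {"dx": 0.3,"dy": 0.4,"dz": 0,"ax": 0,"ay": 0,"az": 0,"gripper": 0.2},
  {"dx": 0.598,"dy": 0.7,"dz": 0,"ax": 0,"ay": 0,"az": 0,"gripper": 0.2},
  {"dx": 0.598,"dy": 0.86,"dz": 0,"ax": 0,"ay": 0,"az": 0,"gripper": 0.2},
  {"dx": 0.598,"dy": 0.86,"dz": -0.2,"ax": 0,"ay": 0,"az": 0,"gripper": 0.2},
  {"dx": 0.598,"dy": 0.86,"dz": -0.45,"ax": 0,"ay": 0,"az": 0,"gripper": 0.2},
  {"dx": 0.598,"dy": 0.86,"dz": -0.65,"ax": 0,"ay": 0,"az": 0,"gripper": 0.2},
  {"dx": 0.598,"dy": 0.86,"dz": -0.76,"ax": 0,"ay": 0,"az": 0,"gripper": 0.2},
  {"dx": 0.598,"dy": 0.86,"dz": -0.8,"ax": 0,"ay": 0,"az": 0,"gripper": 0.2},
  {"dx": 0.598,"dy": 0.86,"dz": -0.8,"ax": 0,"ay": 0,"az": 0,"gripper": 0.2},
])

```text
time: 16.3
eef_pos: [0.5207, -0.3054, 0.0265]
tcp_rot: [0.772, 0.636, -0.0, -0.0]
contact_force: [0.4, -0.3, 0.6]
opening: 0.6
finger_force: 0.0
```

```bash
python3 - <<'E'
from h import *
s=get_state();print(s['eef_pos'],s['contact_force'])
c=shot('side','side9.png');X=cloud(c)
M=(X[...,0]>.47)&(X[...,0]<.57)&(X[...,1]>-.34)&(X[...,1]<-.28)&(X[...,2]>.05)&(X[...,2]<.07)
P=X[M]; print('fingers',np.sort(P[:,0])[[0,-1]],P[:,1].min(),P[:,1].mean())
cv2.imwrite('pics/p9.png',cv2.resize(c['frame'][170:240,225:315],None,fx=7,fy=7,interpolation=cv2.INTER_CUBIC))
E
```

```text
[ 0.52074332 -0.30542936  0.02654499] [ 0.36906091 -0.32585335  0.62972571]
fingers [0.47051874 0.56943866] -0.32951117928834484 -0.31247961575284705
```

View pics/p9.png

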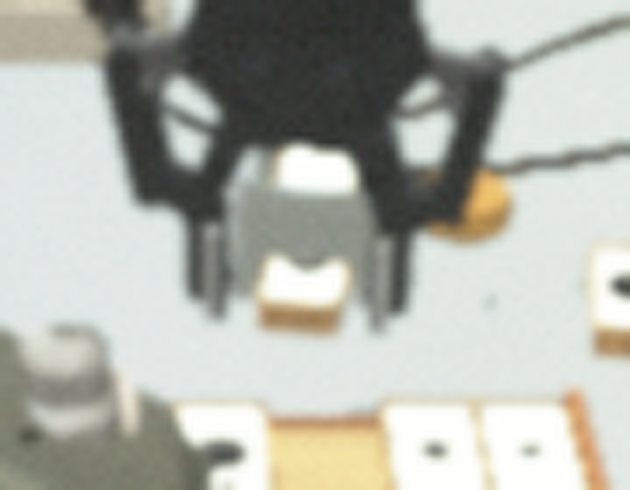

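The fingers straddle box 3's end at (303,295), centred. I close them.

jog_arm([
  {"dx": 0,"dy": 0,"dz": 0,"ax": 0,"ay": 0,"az": 0,"gripper": -0.1},
  {"dx": 0,"dy": 0,"dz": 0,"ax": 0,"ay": 0,"az": 0,"gripper": -0.4},
  {"dx": 0,"dy": 0,"dz": 0,"ax": 0,"ay": 0,"az": 0,"gripper": -0.7},
  {"dx": 0,"dy": 0,"dz": 0,"ax": 0,"ay": 0,"az": 0,"gripper": -0.7},
  {"dx": 0,"dy": 0,"dz": 0,"ax": 0,"ay": 0,"az": 0,"gripper": -0.7},
], force=40)

```text
time: 16.85
eef_pos: [0.5218, -0.3062, 0.0285]
tcp_rot: [0.772, 0.636, 0.0, 0.001]
contact_force: [-0.3, -0.1, 5.9]
opening: 0.338
finger_force: 40.2
```

jog_arm([
  {"dx": -0.005,"dy": -0.03,"dz": 0,"ax": 0,"ay": 0,"az": 0,"gripper": -0.7},
  {"dx": -0.016,"dy": -0.08,"dz": 0,"ax": 0,"ay": 0,"az": 0,"gripper": -0.7},
  {"dx": -0.027,"dy": -0.14,"dz": 0,"ax": 0,"ay": 0,"az": 0,"gripper": -0.7},
  {"dx": -0.039,"dy": -0.2,"dz": 0,"ax": 0,"ay": 0,"az": 0,"gripper": -0.7},
  {"dx": -0.05,"dy": -0.26,"dz": 0,"ax": 0,"ay": 0,"az": 0,"gripper": -0.7},
  {"dx": -0.062,"dy": -0.32,"dz": 0,"ax": 0,"ay": 0,"az": 0,"gripper": -0.7},
  {"dx": -0.068,"dy": -0.35,"dz": 0,"ax": 0,"ay": 0,"az": 0,"gripper": -0.7},
  {"dx": -0.068,"dy": -0.35,"dz": 0,"ax": 0,"ay": 0,"az": 0,"gripper": -0.7},
])

```text
time: 17.65
eef_pos: [0.5137, -0.3479, 0.0285]
tcp_rot: [0.772, 0.636, 0.001, 0.001]
contact_force: [-0.3, 1.2, 6.9]
opening: 0.334
finger_force: 40.2
```

```bash
python3 - <<'E'
from h import *
s=get_state();print(s['eef_pos'],s['contact_force'],s['opening'])
c=shot('side','side10.png')
cv2.imwrite('pics/p10.png',cv2.resize(c['frame'][170:240,225:315],None,fx=7,fy=7,interpolation=cv2.INTER_CUBIC))
E
```

```text
[ 0.51365896 -0.34794461  0.02849792] [-0.30147959  1.23452182  6.89537294] 0.3342931377920754
```

View pics/p10.png

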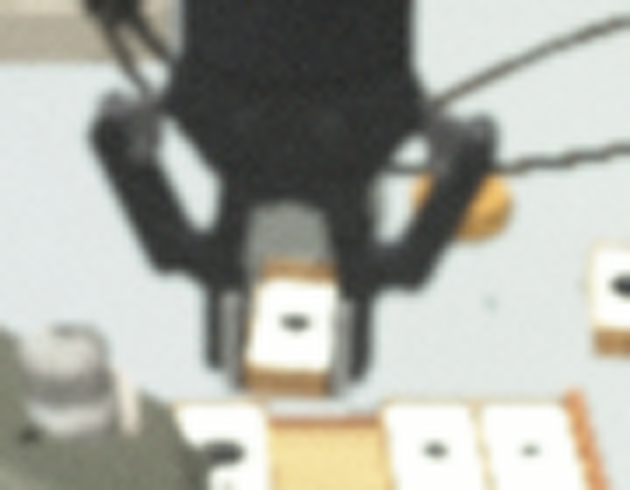

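Box 3 (295,320) is out of the slot with its 14 mm button visible. The grey plate and the pile are still upright behind it. I carry it to open table to regrip.

jog_arm([
  {"dx": -0.005,"dy": -0.025,"dz": 0,"ax": 0,"ay": 0,"az": 0,"gripper": -0.7},
  {"dx": -0.005,"dy": -0.025,"dz": 0.1,"ax": 0,"ay": 0,"az": 0,"gripper": -0.7},
  {"dx": -0.005,"dy": -0.025,"dz": 0.35,"ax": 0,"ay": 0,"az": 0,"gripper": -0.7},
  {"dx": -0.1,"dy": 0,"dz": 0.5,"ax": 0,"ay": 0,"az": 0,"gripper": -0.7},
  {"dx": -0.35,"dy": 0.1,"dz": 0.5,"ax": 0,"ay": 0,"az": 0,"gripper": -0.7},
  {"dx": -0.65,"dy": 0.3,"dz": 0.5,"ax": 0,"ay": 0,"az": 0,"gripper": -0.7},
  {"dx": -0.65,"dy": 0.3,"dz": 0.3,"ax": 0,"ay": 0,"az": 0,"gripper": -0.7},
  {"dx": -0.65,"dy": 0.3,"dz": 0.1,"ax": 0,"ay": 0,"az": 0,"gripper": -0.7},
  {"dx": -0.65,"dy": 0.3,"dz": 0.03,"ax": 0,"ay": 0,"az": 0,"gripper": -0.7},
  {"dx": -0.65,"dy": 0.3,"dz": 0.005,"ax": 0,"ay": 0,"az": 0,"gripper": -0.7},
])

```text
time: 18.7
eef_pos: [0.4344, -0.3112, 0.0282]
tcp_rot: [0.772, 0.636, -0.0, -0.002]
contact_force: [-2.9, 3.1, 16.1]
opening: 0.334
finger_force: 41.8
```

jog_arm([
  {"dx": 0,"dy": 0,"dz": 0,"ax": 0,"ay": 0,"az": 0,"gripper": 0},
  {"dx": 0,"dy": 0,"dz": 0,"ax": 0,"ay": 0,"az": 0,"gripper": 0.2},
  {"dx": 0,"dy": 0,"dz": 0.3,"ax": 0,"ay": 0,"az": 0,"gripper": 0.2},
  {"dx": 0,"dy": 0,"dz": 0.65,"ax": 0,"ay": 0,"az": -0.09,"gripper": 0.2},
  {"dx": 0,"dy": 0,"dz": 0.75,"ax": 0,"ay": 0,"az": -0.18,"gripper": 1},
  {"dx": 0,"dy": 0,"dz": 0.75,"ax": 0,"ay": 0,"az": -0.27,"gripper": 1},
  {"dx": 0,"dy": 0,"dz": 0.75,"ax": 0,"ay": 0,"az": -0.36,"gripper": 1},
  {"dx": 0,"dy": 0,"dz": 0.75,"ax": 0,"ay": 0,"az": -0.45,"gripper": 1},
  {"dx": 0,"dy": 0,"dz": 0.75,"ax": 0,"ay": 0,"az": -0.54,"gripper": 1},
])

```text
time: 19.6
eef_pos: [0.4348, -0.3114, 0.1177]
tcp_rot: [0.966, 0.259, 0.0, 0.0]
contact_force: [-0.5, -0.5, 0.4]
opening: 1.001
finger_force: 0.0
```

jog_arm([
  {"dx": 0,"dy": 0,"dz": 0,"ax": 0,"ay": 0,"az": -0.09,"gripper": 1},
  {"dx": 0,"dy": 0,"dz": 0,"ax": 0,"ay": 0,"az": -0.18,"gripper": 1},
  {"dx": 0,"dy": 0,"dz": 0,"ax": 0,"ay": 0,"az": -0.27,"gripper": 1},
  {"dx": 0,"dy": 0,"dz": 0,"ax": 0,"ay": 0,"az": -0.36,"gripper": 1},
  {"dx": 0,"dy": 0,"dz": 0,"ax": 0,"ay": 0,"az": -0.45,"gripper": 1},
  {"dx": 0,"dy": 0,"dz": 0,"ax": 0,"ay": 0,"az": -0.46,"gripper": 1},
])

```text
time: 20.2
eef_pos: [0.4348, -0.3114, 0.1176]
tcp_rot: [0.995, -0.096, 0.0, 0.0]
contact_force: [-0.1, 0.3, 0.1]
opening: 1.003
finger_force: 0.0
```

```bash
python3 - <<'E'
from h import *
s=get_state();print(s['eef_pos'],s['tcp_rot'],s['contact_force'],s['opening'])
c=shot('side','side11.png');sidelids(c);X=cloud(c)
M=(X[...,0]>.38)&(X[...,0]<.5)&(X[...,1]>-.35)&(X[...,1]<-.22)&(X[...,2]>.011)&(X[...,2]<.019)
P=X[M];print(len(P),cv2.minAreaRect((P[:,:2]*1000).astype(np.float32)),P.mean(0))
a=c['frame'][165:245,205:325]
cv2.imwrite('pics/p11.png',cv2.resize(a,None,fx=6,fy=6,interpolation=cv2.INTER_CUBIC))
E
```

```text
[ 0.43476102 -0.31141867  0.11763669] [ 9.95345626e-01 -9.63693409e-02  1.39031625e-04  1.26381431e-04] [-0.07395317  0.25835267  0.09956615] 1.0030855577165736
[233.  219.8] 437.8 -342.5 20.8 19.1 61.9
[270.2 196. ] 537.2 -227.7 11.3 26.6 177.4
[301.8 257.7] 504.2 -414.4 735.2 529.1 89.6
[425.3 293.4] 748.8 -395.9 798.6 217.4 89.8
158 ((442.0766296386719, -289.08843994140625), (61.68589401245117, 30.50380516052246), 78.67426300048828) [ 0.44195171 -0.28955874  0.01306778]
```

View pics/p11.png

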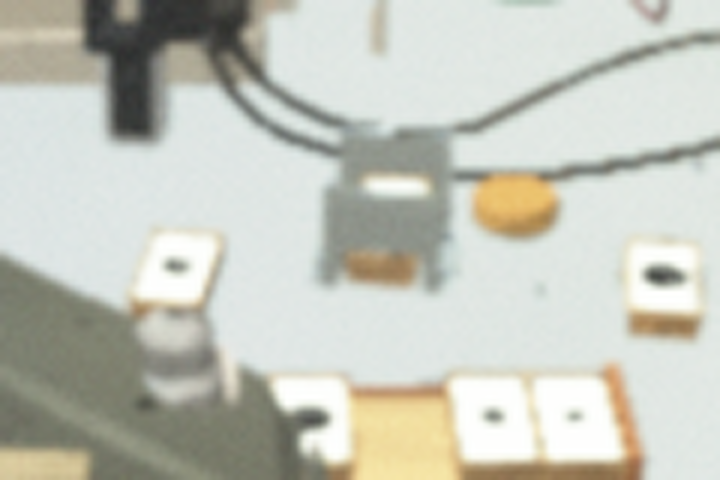

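The pile has dropped upright in the stand (plain box visible in the slot at (380,268)). Box 3 lies free at (180,268), and depth puts it at (0.441,-0.290), 79°. I regrip it along its length.

jog_arm([
  {"dx": 0.05,"dy": 0.18,"dz": -0.1,"ax": 0,"ay": 0,"az": 0,"gripper": 1},
  {"dx": 0.05,"dy": 0.18,"dz": -0.4,"ax": 0,"ay": 0,"az": 0,"gripper": 1},
  {"dx": 0.05,"dy": 0.18,"dz": -0.65,"ax": 0,"ay": 0,"az": 0,"gripper": 1},
  {"dx": 0.05,"dy": 0.18,"dz": -0.76,"ax": 0,"ay": 0,"az": 0,"gripper": 1},
  {"dx": 0.05,"dy": 0.18,"dz": -0.785,"ax": 0,"ay": 0,"az": 0,"gripper": 1},
  {"dx": 0.05,"dy": 0.18,"dz": -0.785,"ax": 0,"ay": 0,"az": 0,"gripper": 0.6},
  {"dx": 0.05,"dy": 0.18,"dz": -0.785,"ax": 0,"ay": 0,"az": 0,"gripper": 0},
  {"dx": 0.05,"dy": 0.18,"dz": -0.785,"ax": 0,"ay": 0,"az": 0,"gripper": 0},
  {"dx": 0.05,"dy": 0.18,"dz": -0.785,"ax": 0,"ay": 0,"az": 0,"gripper": 0},
  {"dx": 0.05,"dy": 0.18,"dz": -0.785,"ax": 0,"ay": 0,"az": 0,"gripper": 0},
])

```text
time: 21.25
eef_pos: [0.4418, -0.291, 0.0251]
tcp_rot: [0.995, -0.096, 0.001, 0.001]
contact_force: [-0.3, 0.0, 6.7]
opening: 0.662
finger_force: 44.2
```

jog_arm([
  {"dx": 0,"dy": 0,"dz": 0.1,"ax": 0,"ay": 0,"az": 0,"gripper": 0},
  {"dx": 0,"dy": 0,"dz": 0.4,"ax": 0,"ay": 0,"az": 0,"gripper": 0},
  {"dx": 0,"dy": -0.2,"dz": 0.7,"ax": 0,"ay": 0,"az": 0.05,"gripper": 0},
  {"dx": 0.05,"dy": -0.5,"dz": 0.8,"ax": 0,"ay": 0,"az": 0.1,"gripper": 0},
  {"dx": 0.1,"dy": -0.8,"dz": 0.8,"ax": 0,"ay": 0,"az": 0.1,"gripper": 0},
  {"dx": 0.1,"dy": -0.95,"dz": 0.8,"ax": 0,"ay": 0,"az": 0.1,"gripper": 0},
  {"dx": 0.1,"dy": -0.95,"dz": 0.8,"ax": 0,"ay": 0,"az": 0.1,"gripper": 0},
])

```text
time: 21.95
eef_pos: [0.4521, -0.4054, 0.1193]
tcp_rot: [1.0, -0.019, -0.0, 0.0]
contact_force: [-1.2, 0.3, -0.5]
opening: 0.664
finger_force: 43.5
```

```bash
python3 - <<'E'
from h import *
s=get_state();print(s['eef_pos'],s['tcp_rot'],s['contact_force'],s['opening'])
c=shot('side','side12.png');X=cloud(c)
def rng(lo,hi):
    M=np.all((X>lo)&(X<hi),-1);P=X[M]; return len(P),(np.percentile(P,[3,97],axis=0).round(4).tolist() if len(P) else 0)
z=s['eef_pos'][2]
print('held lid/near end',rng([.40,-.45,z-.03],[.52,-.33,z-.008]))
print('finger',rng([.40,-.46,z-.005],[.52,-.33,z+.02]))
print('box2-1 lids',rng([.50,-.44,.0145],[.62,-.38,.0185]))
M=np.all((X>[.5,-.44,.0145])&(X<[.62,-.38,.0185]),-1); print(np.percentile(X[M][:,0],[0,1,5,95,99,100]).round(4))
E
```

```text
[ 0.45213253 -0.40544893  0.11932003] [ 9.99822691e-01 -1.88303209e-02 -4.94857248e-05  6.39319158e-05] [-1.17870116  0.34625157 -0.50114993] 0.6638684195889331
held lid/near end (99, [[0.4358, -0.4473, 0.0974], [0.4637, -0.3917, 0.111]])
finger (119, [[0.444, -0.4494, 0.1156], [0.4638, -0.3769, 0.1364]])
box2-1 lids (418, [[0.5024, -0.4382, 0.0146], [0.6018, -0.3831, 0.0179]])
[0.5    0.5007 0.5036 0.6002 0.6046 0.6069]
```

jog_arm([
  {"dx": 0.3,"dy": -0.02,"dz": 0,"ax": 0,"ay": 0,"az": 0,"gripper": 0},
  {"dx": 0.587,"dy": -0.024,"dz": 0,"ax": 0,"ay": 0,"az": 0,"gripper": 0},
  {"dx": 0.587,"dy": -0.024,"dz": -0.2,"ax": 0,"ay": 0,"az": 0,"gripper": 0},
  {"dx": 0.587,"dy": -0.024,"dz": -0.45,"ax": 0,"ay": 0,"az": 0,"gripper": 0},
  {"dx": 0.587,"dy": -0.024,"dz": -0.58,"ax": 0,"ay": 0,"az": 0,"gripper": 0},
  {"dx": 0.587,"dy": -0.024,"dz": -0.62,"ax": 0,"ay": 0,"az": 0,"gripper": 0},
  {"dx": 0.587,"dy": -0.024,"dz": -0.62,"ax": 0,"ay": 0,"az": 0,"gripper": 0},
])

```text
time: 22.7
eef_pos: [0.5224, -0.4055, 0.0439]
tcp_rot: [1.0, -0.018, -0.001, -0.001]
contact_force: [0.5, 0.3, -0.1]
opening: 0.663
finger_force: 43.5
```

```bash
python3 - <<'E'
from h import *
s=get_state();print(s['eef_pos'],s['contact_force'],s['opening'])
c=shot('side','side13.png');f=c['frame']
print(proj(c,[[.5205-.015,-.4373,.025],[.5205+.015,-.4373,.025],[.5015,-.438,.01],[.54,-.438,.01]]).round(1))
# profile along the near faces (box end faces at z~.01) of the tray row, and held box end
for zz in (.010,.024):
  for yy in (-.4375,):
    xs=np.arange(.49,.60,.002); uv=proj(c,np.c_[xs,np.full_like(xs,yy),np.full_like(xs,zz)])
    print(zz,[(round(x*1000),int(f[int(round(v)),int(round(u))].mean())) for x,(u,v) in zip(xs,uv)])
xs=np.arange(.47,.60,.002); uv=proj(c,np.c_[xs,np.full_like(xs,-.415),np.full_like(xs,.017)])
print('lid',[(round(x*1000),f[int(round(v)),int(round(u))].tolist()[0]) for x,(u,v) in zip(xs,uv)])
E
```

```text
[ 0.52244712 -0.40554176  0.04385103] [ 0.52484903  0.28888333 -0.09560543] 0.6634820171426006
[[264.8 238.3]
 [278.8 237.9]
 [262.8 244.3]
 [280.7 243.8]]
0.01 [(490, 111), (492, 107), (494, 112), (496, 116), (498, 119), (500, 126), (502, 158), (504, 197), (506, 213), (508, 216), (510, 215), (512, 216), (514, 216), (516, 216), (518, 216), (520, 215), (522, 213), (524, 216), (526, 215), (528, 216), (530, 217), (532, 216), (534, 216), (536, 214), (538, 203), (540, 175), (542, 134), (544, 134), (546, 121), (548, 123), (550, 122), (552, 131), (554, 124), (556, 124), (558, 117), (560, 116), (562, 115), (564, 116), (566, 115), (568, 119), (570, 119), (572, 118), (574, 124), (576, 126), (578, 121), (580, 121), (582, 118), (584, 121), (586, 118), (588, 115), (590, 116), (592, 116), (594, 116), (596, 121), (598, 123)]
0.024 [(490, 238), (492, 238), (494, 252), (496, 253), (498, 253), (500, 248), (502, 221), (504, 180), (506, 167), (508, 154), (510, 150), (512, 154), (514, 156), (516, 146), (518, 138), (520, 134), (522, 134), (524, 77), (526, 77), (528, 78), (530, 91), (532, 127), (534, 176),
[... 460 characters left out ...]
(482, 97), (484, 103), (486, 126), (488, 152), (490, 172), (492, 188), (494, 227), (496, 247), (498, 247), (500, 251), (502, 244), (504, 197), (506, 151), (508, 142), (510, 156), (512, 169), (514, 165), (516, 137), (518, 102), (520, 102), (522, 68), (524, 55), (526, 62), (528, 62), (530, 58), (532, 74), (534, 108), (536, 137), (538, 141), (540, 174), (542, 174), (544, 236), (546, 252), (548, 253), (550, 251), (552, 240), (554, 218), (556, 204), (558, 218), (560, 243), (562, 243), (564, 252), (566, 253), (568, 249), (570, 224), (572, 202), (574, 240), (576, 252), (578, 253), (580, 251), (582, 247), (584, 219), (586, 176), (588, 190), (590, 233), (592, 250), (594, 253), (596, 252), (598, 238)]
```

jog_arm([
  {"dx": 0.015,"dy": -0.018,"dz": -0.03,"ax": 0,"ay": 0,"az": 0,"gripper": 0},
  {"dx": 0.015,"dy": -0.018,"dz": -0.08,"ax": 0,"ay": 0,"az": 0,"gripper": 0},
  {"dx": 0.015,"dy": -0.018,"dz": -0.115,"ax": 0,"ay": 0,"az": 0,"gripper": 0},
  {"dx": 0.015,"dy": -0.018,"dz": -0.125,"ax": 0,"ay": 0,"az": 0,"gripper": 0},
  {"dx": 0.015,"dy": -0.018,"dz": -0.125,"ax": 0,"ay": 0,"az": 0,"gripper": 0},
])

```text
time: 23.25
eef_pos: [0.5246, -0.4086, 0.0293]
tcp_rot: [1.0, -0.018, -0.0, -0.0]
contact_force: [-0.2, -0.8, 0.1]
opening: 0.664
finger_force: 43.5
```

jog_arm([
  {"dx": 0.012,"dy": 0,"dz": 0,"ax": 0,"ay": 0,"az": 0,"gripper": 0},
  {"dx": 0.025,"dy": 0,"dz": 0,"ax": 0,"ay": 0,"az": 0,"gripper": 0},
  {"dx": 0.035,"dy": 0,"dz": -0.005,"ax": 0,"ay": 0,"az": 0,"gripper": 0},
  {"dx": 0.035,"dy": 0,"dz": -0.005,"ax": 0,"ay": 0,"az": 0,"gripper": 0},
])

```text
time: 23.65
eef_pos: [0.5286, -0.4089, 0.0291]
tcp_rot: [1.0, -0.017, -0.001, -0.0]
contact_force: [-2.6, -0.7, 0.0]
opening: 0.664
finger_force: 43.6
```

jog_arm([
  {"dx": 0,"dy": 0,"dz": -0.008,"ax": 0,"ay": 0,"az": 0,"gripper": 0},
  {"dx": 0,"dy": 0,"dz": -0.008,"ax": 0,"ay": 0,"az": 0,"gripper": 0.6},
  {"dx": 0,"dy": 0,"dz": -0.008,"ax": 0,"ay": 0,"az": 0,"gripper": 1},
  {"dx": 0,"dy": 0,"dz": 0.2,"ax": 0,"ay": 0,"az": 0,"gripper": 1},
  {"dx": 0,"dy": 0,"dz": 0.5,"ax": 0,"ay": 0,"az": 0,"gripper": 1},
  {"dx": 0,"dy": 0,"dz": 0.8,"ax": 0,"ay": 0,"az": 0,"gripper": 1},
  {"dx": 0,"dy": 0,"dz": 0.8,"ax": 0,"ay": 0,"az": 0,"gripper": 1},
])

```text
time: 24.35
eef_pos: [0.5325, -0.4117, 0.1329]
tcp_rot: [1.0, -0.018, 0.005, 0.005]
contact_force: [0.7, 0.3, 0.9]
opening: 1.0
finger_force: 0.0
```

```bash
cat >> h.py <<'E'
def look(lo,hi):
    c=shot('side');X=cloud(c);P=X[np.all((X>lo)&(X<hi),-1)]
    print(len(P),P.mean(0).round(4),cv2.minAreaRect((P[:,:2]*1000).astype(np.float32)) if len(P) else '')
    return c
def lidprof(c,x0,x1,y=-.415,z=.017):
    xs=np.arange(x0,x1,.002); uv=proj(c,np.c_[xs,np.full_like(xs,y),np.full_like(xs,z)])
    print('lid',[(round(x*1000),int(c['frame'][int(round(v)),int(round(u)),0])) for x,(u,v) in zip(xs,uv)])
E
python3 - <<'E'
from h import *
s=get_state();print(s['eef_pos'],s['contact_force'])
c=look([.58,-.37,.011],[.72,-.24,.019]); lidprof(c,.47,.61,-.43)
for l in lids(shot('top')):
    if .58<l[1][0]<.72 and -.37<l[1][1]<-.24: print(l)
E
```

```text
[ 0.53250832 -0.41165113  0.1328549 ] [0.74787512 0.31692907 0.92691425]
242 [ 0.6529 -0.3162  0.0138] ((645.1144409179688, -303.1412658691406), (110.03748321533203, 145.2015380859375), 81.53014373779297)
lid [(470, 110), (472, 107), (474, 104), (476, 96), (478, 93), (480, 91), (482, 115), (484, 115), (486, 159), (488, 185), (490, 173), (492, 202), (494, 240), (496, 250), (498, 250), (500, 238), (502, 199), (504, 151), (506, 152), (508, 150), (510, 178), (512, 178), (514, 236), (516, 252), (518, 253), (520, 253), (522, 253), (524, 253), (526, 253), (528, 253), (530, 253), (532, 253), (534, 253), (536, 251), (538, 251), (540, 236), (542, 211), (544, 239), (546, 252), (548, 253), (550, 253), (552, 253), (554, 253), (556, 253), (558, 253), (560, 253), (562, 253), (564, 253), (566, 253), (568, 248), (570, 221), (572, 209), (574, 245), (576, 252), (578, 253), (580, 253), (582, 253), (584, 253), (586, 253), (588, 253), (590, 253), (592, 253), (594, 253), (596, 252), (598, 239), (600, 173), (602, 112), (604, 114), (606, 159), (608, 159)]
```

```bash
python3 - <<'E'
from h import *
s=get_state();print(s['eef_pos'],s['tcp_rot'])
c=shot('side');X=cloud(c);f=c['frame']
m=(np.all((X>[.58,-.38,.004])&(X<[.76,-.22,.022]),-1)).astype(np.uint8)
for k in cv2.findContours(m,0,1)[0]:
    if cv2.contourArea(k)<25: continue
    mm=np.zeros_like(m);cv2.drawContours(mm,[k],-1,1,-1);P=X[(mm>0)&(m>0)&(X[...,2]>.0115)]
    if len(P)>10: print(k.reshape(-1,2).mean(0),len(P),P.mean(0).round(4),cv2.minAreaRect((P[:,:2]*1000).astype(np.float32)),f[mm>0].mean(0).round())
print(lids(c)[:0], proj(c,[[.639,-.306,.0145]]))
E
```

```text
[ 0.53002867 -0.40932566  0.12693863] [ 0.99984198 -0.01766901  0.00152944  0.00121818]
[340.42857143 220.97619048] 70 [ 0.6925 -0.3558  0.0153] ((692.9301147460938, -354.5875244140625), (15.565829277038574, 38.36437225341797), 68.02460479736328) [ 79.  85. 182.]
[315.         211.79591837] 136 [ 0.642  -0.3084  0.0133] ((642.9468994140625, -306.7873840332031), (60.27244567871094, 26.971654891967773), 78.82508850097656) [198. 213. 217.]
[291.60606061 198.57575758] 59 [ 0.5944 -0.2354  0.0133] ((595.4908447265625, -235.98745727539062), (29.140085220336914, 31.768604278564453), 86.29942321777344) [110. 178. 215.]
[338.08510638 199.36170213] 22 [ 0.7351 -0.2368  0.0164] ((735.327880859375, -236.18873596191406), (25.984933853149414, 9.08603286743164), 80.57135009765625) [210. 216. 210.]
[] [[313.79902796 209.92260816]]
```

jog_arm([
  {"dx": 0.3,"dy": 0.28,"dz": 0,"ax": 0,"ay": 0,"az": -0.05,"gripper": 1},
  {"dx": 0.6,"dy": 0.55,"dz": 0,"ax": 0,"ay": 0,"az": -0.09,"gripper": 1},
  {"dx": 0.93,"dy": 0.85,"dz": 0,"ax": 0,"ay": 0,"az": -0.09,"gripper": 1},
  {"dx": 0.93,"dy": 0.85,"dz": 0,"ax": 0,"ay": 0,"az": -0.09,"gripper": 1},
  {"dx": 0.93,"dy": 0.85,"dz": -0.25,"ax": 0,"ay": 0,"az": -0.09,"gripper": 1},
  {"dx": 0.93,"dy": 0.85,"dz": -0.5,"ax": 0,"ay": 0,"az": -0.09,"gripper": 1},
  {"dx": 0.93,"dy": 0.85,"dz": -0.7,"ax": 0,"ay": 0,"az": -0.09,"gripper": 1},
  {"dx": 0.93,"dy": 0.85,"dz": -0.7,"ax": 0,"ay": 0,"az": -0.09,"gripper": 1},
])

```text
time: 25.3
eef_pos: [0.6363, -0.3045, 0.0338]
tcp_rot: [0.996, -0.088, -0.006, -0.003]
contact_force: [-1.0, 0.7, -0.5]
opening: 0.996
finger_force: 0.0
```

```bash
python3 - <<'E'
from h import *
s=get_state();print(s['eef_pos'],s['tcp_rot'])
c=shot('side');X=cloud(c)
P=X[np.all((X>[.6,-.345,.004])&(X<[.68,-.27,.018]),-1)];print(len(P),cv2.minAreaRect((P[:,:2]*1000).astype(np.float32)))
E
```

```text
[ 0.63633387 -0.30449511  0.03381762] [ 0.99606556 -0.08838677 -0.00564129 -0.00305951]
60 ((656.13037109375, -309.37945556640625), (59.89076232910156, 54.891448974609375), 80.07780456542969)
```

jog_arm([
  {"dx": 0,"dy": 0,"dz": 0,"ax": 0,"ay": 0,"az": 0,"gripper": 1},
  {"dx": 0,"dy": 0,"dz": 0,"ax": 0,"ay": 0,"az": 0,"gripper": 1},
  {"dx": 0,"dy": 0,"dz": 0,"ax": 0,"ay": 0,"az": 0,"gripper": 1},
])

```text
time: 25.65
eef_pos: [0.6416, -0.3076, 0.0432]
tcp_rot: [0.996, -0.088, 0.001, 0.001]
contact_force: [-0.2, -0.6, 0.2]
opening: 0.999
finger_force: 0.0
```

Settled. I descend slowly and grip.

jog_arm([
  {"dx": -0.01,"dy": 0,"dz": -0.06,"ax": 0,"ay": 0,"az": 0,"gripper": 1},
  {"dx": -0.01,"dy": 0,"dz": -0.12,"ax": 0,"ay": 0,"az": 0,"gripper": 1},
  {"dx": -0.01,"dy": 0,"dz": -0.16,"ax": 0,"ay": 0,"az": 0,"gripper": 1},
  {"dx": -0.01,"dy": 0,"dz": -0.165,"ax": 0,"ay": 0,"az": 0,"gripper": 1},
  {"dx": -0.01,"dy": 0,"dz": -0.165,"ax": 0,"ay": 0,"az": 0,"gripper": 0.6},
  {"dx": -0.01,"dy": 0,"dz": -0.165,"ax": 0,"ay": 0,"az": 0,"gripper": 0},
  {"dx": -0.01,"dy": 0,"dz": -0.165,"ax": 0,"ay": 0,"az": 0,"gripper": 0},
  {"dx": -0.01,"dy": 0,"dz": -0.165,"ax": 0,"ay": 0,"az": 0,"gripper": 0},
  {"dx": -0.01,"dy": 0,"dz": -0.165,"ax": 0,"ay": 0,"az": 0,"gripper": 0},
], force=40)

```text
time: 26.55
eef_pos: [0.6397, -0.307, 0.0218]
tcp_rot: [0.996, -0.088, 0.0, 0.0]
contact_force: [-0.7, -0.4, 2.0]
opening: 0.666
finger_force: 45.3
```

jog_arm([
  {"dx": 0,"dy": 0,"dz": 0.1,"ax": 0,"ay": 0,"az": 0,"gripper": 0},
  {"dx": 0,"dy": 0,"dz": 0.35,"ax": 0,"ay": 0,"az": 0,"gripper": 0},
  {"dx": 0,"dy": 0,"dz": 0.65,"ax": 0,"ay": 0,"az": 0,"gripper": 0},
  {"dx": -0.15,"dy": -0.15,"dz": 0.85,"ax": 0,"ay": 0,"az": 0,"gripper": 0},
  {"dx": -0.4,"dy": -0.35,"dz": 0.85,"ax": 0,"ay": 0,"az": 0.03,"gripper": 0},
  {"dx": -0.7,"dy": -0.6,"dz": 0.85,"ax": 0,"ay": 0,"az": 0.06,"gripper": 0},
  {"dx": -1,"dy": -0.82,"dz": 0.85,"ax": 0,"ay": 0,"az": 0.09,"gripper": 0},
])

```text
time: 27.25
eef_pos: [0.5185, -0.4061, 0.1247]
tcp_rot: [1.0, -0.016, 0.0, 0.001]
contact_force: [-0.1, -1.1, 0.2]
opening: 0.663
finger_force: 45.2
```

jog_arm([
  {"dx": -0.25,"dy": 0,"dz": 0,"ax": 0,"ay": 0,"az": 0,"gripper": 0},
  {"dx": -0.45,"dy": 0,"dz": 0,"ax": 0,"ay": 0,"az": 0,"gripper": 0},
  {"dx": -0.56,"dy": 0,"dz": 0,"ax": 0,"ay": 0,"az": 0,"gripper": 0},
  {"dx": -0.56,"dy": 0,"dz": 0,"ax": 0,"ay": 0,"az": 0,"gripper": 0},
  {"dx": -0.56,"dy": 0,"dz": 0,"ax": 0,"ay": 0,"az": 0,"gripper": 0},
  {"dx": -0.56,"dy": 0,"dz": 0,"ax": 0,"ay": 0,"az": 0,"gripper": 0},
])

```text
time: 27.85
eef_pos: [0.4534, -0.4052, 0.1238]
tcp_rot: [1.0, -0.017, 0.0, 0.0]
contact_force: [0.2, 0.4, 0.3]
opening: 0.667
finger_force: 45.1
```

```bash
python3 - <<'E'
from h import *
s=get_state();print(s['eef_pos'],s['tcp_rot'],s['opening'],s['contact_force'])
c=shot('top','top14.png');t=c['frame']
for yy in (-.385,-.395,-.415,-.43):
    print(yy,end=' ');lidprof(c,.37,.46,yy)
c=shot('side','side14.png');lidprof(c,.46,.52,-.39)
f=c['frame']
z=s['eef_pos'][2]; X=cloud(c)
P=X[np.all((X>[.42,-.44,z-.03])&(X<[.50,-.36,z-.008]),-1)]
print(len(P),np.percentile(P,[3,97],axis=0).round(4).tolist() if len(P) else 0)
a=cv2.resize(t[180:280,250:360],(550,500),interpolation=cv2.INTER_CUBIC); b=cv2.resize(f[160:260,215:265],(250,500),interpolation=cv2.INTER_CUBIC)
cv2.imwrite('pics/p14.png',np.hstack([a,b]))
E
```

```text
[ 0.45341706 -0.40515569  0.12377946] [ 9.99852165e-01 -1.71854266e-02  4.40044175e-04  3.40650158e-04] 0.6672395784701792 [0.15492749 0.41346534 0.26947711]
-0.385 lid [(370, 82), (372, 72), (374, 68), (376, 66), (378, 69), (380, 75), (382, 62), (384, 44), (386, 38), (388, 64), (390, 77), (392, 78), (394, 79), (396, 74), (398, 64), (400, 56), (402, 59), (404, 58), (406, 60), (408, 60), (410, 63), (412, 65), (414, 67), (416, 63), (418, 68), (420, 68), (422, 66), (424, 66), (426, 63), (428, 68), (430, 68), (432, 67), (434, 65), (436, 68), (438, 69), (440, 67), (442, 67), (444, 70), (446, 73), (448, 74), (450, 71), (452, 70), (454, 68), (456, 71), (458, 74), (460, 84)]
-0.395 lid [(370, 123), (372, 138), (374, 196), (376, 195), (378, 92), (380, 79), (382, 80), (384, 79), (386, 82), (388, 77), (390, 56), (392, 38), (394, 63), (396, 81), (398, 83), (400, 86), (402, 88), (404, 86), (406, 75), (408, 58), (410, 59), (412, 80), (414, 88), (416, 72), (418, 65), (420, 65), (422, 61), (424, 64), (426, 65), (428, 65), (430, 67), (432, 69), (434, 70), (436, 75), (438, 75), (440, 73), (442, 74), (
[... 889 characters left out ...]
), (412, 93), (414, 95), (416, 98), (418, 79), (420, 49), (422, 52), (424, 82), (426, 90), (428, 92), (430, 93), (432, 90), (434, 77), (436, 69), (438, 86), (440, 93), (442, 93), (444, 96), (446, 91), (448, 95), (450, 95), (452, 92), (454, 94), (456, 90), (458, 89), (460, 86)]
lid [(460, 179), (462, 163), (464, 125), (466, 125), (468, 116), (470, 111), (472, 117), (474, 120), (476, 173), (478, 237), (480, 251), (482, 252), (484, 252), (486, 252), (488, 252), (490, 252), (492, 252), (494, 252), (496, 252), (498, 251), (500, 244), (502, 244), (504, 217), (506, 170), (508, 161), (510, 157), (512, 177), (514, 231), (516, 250), (518, 250)]
58 [[0.4418, -0.4399, 0.1033], [0.4709, -0.3939, 0.1157]]
```

```bash
python3 - <<'E'
from h import *
c=shot('top'); f=cv2.imread('pics/top4.png'); c['frame']=f
for yy in (-.415,-.422,-.428):
    lidprof(c,.37,.45,yy)
print(onz(c,[(306.9,233.1),(306.9,249.7)],.0165))
E
```

```text
lid [(370, 123), (372, 133), (374, 210), (376, 246), (378, 246), (380, 245), (382, 246), (384, 246), (386, 246), (388, 246), (390, 245), (392, 245), (394, 226), (396, 225), (398, 248), (400, 221), (402, 205), (404, 248), (406, 252), (408, 248), (410, 222), (412, 164), (414, 134), (416, 114), (418, 101), (420, 142), (422, 197), (424, 244), (426, 246), (428, 184), (430, 184), (432, 62), (434, 69), (436, 90), (438, 94), (440, 95), (442, 93), (444, 96), (446, 96), (448, 81), (450, 54)]
lid [(370, 149), (372, 197), (374, 239), (376, 246), (378, 245), (380, 246), (382, 247), (384, 246), (386, 247), (388, 246), (390, 246), (392, 240), (394, 236), (396, 244), (398, 226), (400, 162), (402, 231), (404, 252), (406, 251), (408, 251), (410, 251), (412, 251), (414, 251), (416, 252), (418, 252), (420, 252), (422, 252), (424, 251), (426, 251), (428, 225), (430, 137), (432, 135), (434, 133), (436, 97), (438, 55), (440, 66), (442, 102), (444, 109), (446, 100), (448, 100), (450, 101)]
lid [(370, 149), (372, 197), (374, 234), (376, 233), (378, 234), (380, 238), (382, 241), (384, 243), (386, 244), (388, 246), (390, 246), (392, 246), (394, 231), (396, 221), (398, 248), (400, 219), (402, 177), (404, 243), (406, 252), (408, 251), (410, 251), (412, 251), (414, 251), (416, 251), (418, 251), (420, 252), (422, 252), (424, 252), (426, 251), (428, 215), (430, 143), (432, 146), (434, 146), (436, 144), (438, 145), (440, 110), (442, 57), (444, 69), (446, 100), (448, 110), (450, 103)]
[[ 0.43206075 -0.40378979  0.0165    ]
 [ 0.3979955  -0.40608148  0.0165    ]]
```

jog_arm([
  {"dx": -0.02,"dy": -0.005,"dz": -0.2,"ax": 0,"ay": 0,"az": 0,"gripper": 0},
  {"dx": -0.02,"dy": -0.005,"dz": -0.45,"ax": 0,"ay": 0,"az": 0,"gripper": 0},
  {"dx": -0.02,"dy": -0.005,"dz": -0.62,"ax": 0,"ay": 0,"az": 0,"gripper": 0},
  {"dx": -0.02,"dy": -0.005,"dz": -0.7,"ax": 0,"ay": 0,"az": 0,"gripper": 0},
  {"dx": -0.02,"dy": -0.005,"dz": -0.75,"ax": 0,"ay": 0,"az": 0,"gripper": 0},
  {"dx": -0.02,"dy": -0.005,"dz": -0.78,"ax": 0,"ay": 0,"az": 0,"gripper": 0},
  {"dx": -0.02,"dy": -0.005,"dz": -0.8,"ax": 0,"ay": 0,"az": 0,"gripper": 0},
  {"dx": -0.02,"dy": -0.005,"dz": -0.805,"ax": 0,"ay": 0,"az": 0,"gripper": 0},
])

```text
time: 28.8
eef_pos: [0.4503, -0.4063, 0.0275]
tcp_rot: [1.0, -0.018, 0.0, 0.001]
contact_force: [-0.8, -0.1, -1.2]
opening: 0.667
finger_force: 45.1
```

jog_arm([
  {"dx": 0,"dy": 0,"dz": -0.01,"ax": 0,"ay": 0,"az": 0,"gripper": 0},
  {"dx": 0,"dy": 0,"dz": -0.01,"ax": 0,"ay": 0,"az": 0,"gripper": 0.6},
  {"dx": 0,"dy": 0,"dz": -0.01,"ax": 0,"ay": 0,"az": 0,"gripper": 1},
  {"dx": 0,"dy": 0,"dz": 0.15,"ax": 0,"ay": 0,"az": 0,"gripper": 1},
  {"dx": 0,"dy": 0,"dz": 0.4,"ax": 0,"ay": 0,"az": 0,"gripper": 1},
  {"dx": 0,"dy": 0,"dz": 0.65,"ax": 0,"ay": 0,"az": 0,"gripper": 1},
  {"dx": -0.25,"dy": 0.02,"dz": 0.65,"ax": 0,"ay": 0,"az": 0,"gripper": 0},
  {"dx": -0.55,"dy": 0.025,"dz": 0.65,"ax": 0,"ay": 0,"az": 0,"gripper": 0},
  {"dx": -0.55,"dy": 0.025,"dz": 0.65,"ax": 0,"ay": 0,"az": 0,"gripper": 0},
  {"dx": -0.55,"dy": 0.025,"dz": 0.65,"ax": 0,"ay": 0,"az": 0,"gripper": 0},
])

```text
time: 29.8
eef_pos: [0.3835, -0.4029, 0.105]
tcp_rot: [1.0, -0.018, 0.0, 0.0]
contact_force: [0.3, 0.4, 1.4]
opening: 0.502
finger_force: 0.0
```

```bash
python3 - <<'E'
from h import *
s=get_state();print(s['eef_pos'],s['tcp_rot'],s['contact_force'])
c=shot('top','top15.png')
for yy in (-.39,-.40,-.42): lidprof(c,.41,.61,yy)
P=cloud(c); X=P[np.all((P>[.40,-.44,.010])&(P<[.60,-.375,.03]),-1)]; print(len(X),np.percentile(X[:,2],[5,50,95,99]))
P=cloud(shot('side'));X=P[np.all((P>[.42,-.435,.008])&(P<[.60,-.385,.04]),-1)]; print(len(X),np.percentile(X[:,2],[5,50,95,99]))
E
```

```text
[ 0.38351697 -0.4028864   0.10497928] [ 9.99831679e-01 -1.83439525e-02  2.92443879e-04  1.68796125e-04] [0.31777575 0.37235236 1.37313334]
lid [(410, 54), (412, 60), (414, 54), (416, 57), (418, 60), (420, 58), (422, 59), (424, 59), (426, 60), (428, 64), (430, 64), (432, 64), (434, 67), (436, 67), (438, 63), (440, 66), (442, 69), (444, 72), (446, 71), (448, 72), (450, 73), (452, 60), (454, 54), (456, 53), (458, 49), (460, 49), (462, 41), (464, 63), (466, 72), (468, 72), (470, 70), (472, 69), (474, 62), (476, 45), (478, 45), (480, 44), (482, 64), (484, 73), (486, 68), (488, 69), (490, 121), (492, 230), (494, 248), (496, 247), (498, 247), (500, 216), (502, 115), (504, 123), (506, 139), (508, 98), (510, 137), (512, 137), (514, 234), (516, 247), (518, 248), (520, 248), (522, 248), (524, 248), (526, 247), (528, 245), (530, 245), (532, 247), (534, 247), (536, 246), (538, 193), (540, 193), (542, 151), (544, 233), (546, 248), (548, 249), (550, 248), (552, 249), (554, 248), (556, 248), (558, 246), (560, 245), (562, 248), (564, 247), (566, 247), (568, 234), (570, 154), (572, 139), (574, 235), (
[... 1913 characters left out ...]
8), (510, 100), (512, 196), (514, 243), (516, 248), (518, 249), (520, 248), (522, 247), (524, 247), (526, 248), (528, 247), (530, 246), (532, 248), (534, 248), (536, 247), (538, 203), (540, 120), (542, 197), (544, 241), (546, 249), (548, 249), (550, 248), (552, 247), (554, 248), (556, 247), (558, 247), (560, 247), (562, 247), (564, 247), (566, 247), (568, 196), (570, 128), (572, 232), (574, 248), (576, 248), (578, 249), (580, 248), (582, 247), (584, 247), (586, 248), (588, 247), (590, 246), (592, 246), (594, 248), (596, 234), (598, 154), (600, 88), (602, 81), (604, 81), (606, 98), (608, 186)]
1214 [0.01206097 0.01551758 0.01888247 0.02056675]
596 [0.01435254 0.01580761 0.01753388 0.01804709]
```

jog_arm([
  {"dx": 0,"dy": 0,"dz": -0.15,"ax": 0,"ay": 0,"az": 0,"gripper": 0},
  {"dx": 0,"dy": 0,"dz": -0.3,"ax": 0,"ay": 0,"az": 0,"gripper": 0},
  {"dx": 0,"dy": 0,"dz": -0.42,"ax": 0,"ay": 0,"az": 0,"gripper": 0},
  {"dx": 0,"dy": 0,"dz": -0.47,"ax": 0,"ay": 0,"az": 0,"gripper": 0},
  {"dx": 0,"dy": 0,"dz": -0.47,"ax": 0,"ay": 0,"az": 0,"gripper": -0.4},
  {"dx": 0,"dy": 0,"dz": -0.47,"ax": 0,"ay": 0,"az": 0,"gripper": -1},
  {"dx": 0,"dy": 0,"dz": -0.47,"ax": 0,"ay": 0,"az": 0,"gripper": -1},
  {"dx": 0,"dy": 0,"dz": -0.47,"ax": 0,"ay": 0,"az": 0,"gripper": -1},
])

```text
time: 30.7
eef_pos: [0.3843, -0.4027, 0.0491]
tcp_rot: [1.0, -0.018, 0.0, 0.0]
contact_force: [0.7, 2.8, 1.4]
opening: 0.105
finger_force: 42.1
```

jog_arm([
  {"dx": 0.03,"dy": -0.001,"dz": 0,"ax": 0,"ay": 0,"az": 0,"gripper": -1},
  {"dx": 0.06,"dy": -0.002,"dz": 0,"ax": 0,"ay": 0,"az": 0,"gripper": -1},
  {"dx": 0.09,"dy": -0.003,"dz": 0,"ax": 0,"ay": 0,"az": 0,"gripper": -1},
  {"dx": 0.12,"dy": -0.005,"dz": 0,"ax": 0,"ay": 0,"az": 0,"gripper": -1},
  {"dx": 0.14,"dy": -0.005,"dz": 0,"ax": 0,"ay": 0,"az": 0,"gripper": -1},
  {"dx": 0.14,"dy": -0.005,"dz": 0,"ax": 0,"ay": 0,"az": 0,"gripper": -1},
])

```text
time: 31.3
eef_pos: [0.4013, -0.4033, 0.0491]
tcp_rot: [1.0, -0.018, 0.0, -0.0]
contact_force: [-1.3, 3.5, 5.4]
opening: 0.104
finger_force: 42.6
```

Now the last few millimetres, watching the force.

jog_arm([
  {"dx": 0.01,"dy": 0,"dz": 0,"ax": 0,"ay": 0,"az": 0,"gripper": -1},
  {"dx": 0.02,"dy": 0,"dz": 0,"ax": 0,"ay": 0,"az": 0,"gripper": -1},
  {"dx": 0.025,"dy": -0.001,"dz": 0,"ax": 0,"ay": 0,"az": 0,"gripper": -1},
  {"dx": 0.025,"dy": -0.001,"dz": 0,"ax": 0,"ay": 0,"az": 0,"gripper": -1},
])

```text
time: 31.7
eef_pos: [0.4039, -0.4034, 0.0491]
tcp_rot: [1.0, -0.018, -0.0, -0.0]
contact_force: [-2.4, 3.7, 5.7]
opening: 0.107
finger_force: 42.7
```

jog_arm([
  {"dx": 0.008,"dy": 0,"dz": 0,"ax": 0,"ay": 0,"az": 0,"gripper": -1},
  {"dx": 0.01,"dy": 0,"dz": 0,"ax": 0,"ay": 0,"az": 0,"gripper": -1},
  {"dx": 0.01,"dy": 0,"dz": 0,"ax": 0,"ay": 0,"az": 0,"gripper": -1},
])

```text
time: 32.0
eef_pos: [0.4045, -0.4034, 0.0491]
tcp_rot: [1.0, -0.017, -0.001, -0.0]
contact_force: [-4.0, 4.5, 6.6]
opening: 0.105
finger_force: 42.9
```

jog_arm([
  {"dx": 0.008,"dy": 0,"dz": 0,"ax": 0,"ay": 0,"az": 0,"gripper": -1},
  {"dx": 0.01,"dy": 0,"dz": 0,"ax": 0,"ay": 0,"az": 0,"gripper": -1},
  {"dx": 0.01,"dy": 0,"dz": 0,"ax": 0,"ay": 0,"az": 0,"gripper": -1},
])

```text
time: 32.3
eef_pos: [0.4046, -0.4034, 0.0491]
tcp_rot: [1.0, -0.017, -0.002, -0.001]
contact_force: [-7.7, 4.4, 10.4]
opening: 0.104
finger_force: 43.2
```

jog_arm([
  {"dx": 0.008,"dy": 0,"dz": 0,"ax": 0,"ay": 0,"az": 0,"gripper": -1},
  {"dx": 0.008,"dy": 0,"dz": 0,"ax": 0,"ay": 0,"az": 0,"gripper": -1},
  {"dx": 0.008,"dy": 0,"dz": 0,"ax": 0,"ay": 0,"az": 0,"gripper": -1},
])

```text
time: 32.6
eef_pos: [0.4046, -0.4035, 0.0491]
tcp_rot: [1.0, -0.017, -0.004, -0.001]
contact_force: [-11.4, 3.3, 12.0]
opening: 0.104
finger_force: 43.4
```

jog_arm([
  {"dx": 0,"dy": 0,"dz": 0,"ax": 0,"ay": 0,"az": 0,"gripper": -0.5},
  {"dx": 0,"dy": 0,"dz": 0,"ax": 0,"ay": 0,"az": 0,"gripper": 0},
  {"dx": 0,"dy": 0,"dz": 0,"ax": 0,"ay": 0,"az": 0,"gripper": 0},
  {"dx": 0,"dy": 0,"dz": 0.2,"ax": 0,"ay": 0,"az": 0,"gripper": 0},
  {"dx": 0,"dy": 0,"dz": 0.5,"ax": 0,"ay": 0,"az": 0,"gripper": 0},
  {"dx": 0,"dy": 0,"dz": 0.9,"ax": 0,"ay": 0,"az": 0,"gripper": 0},
  {"dx": -0.4,"dy": 0,"dz": 1,"ax": 0,"ay": 0,"az": 0,"gripper": 0},
  {"dx": -0.8,"dy": 0,"dz": 1,"ax": 0,"ay": 0,"az": 0,"gripper": 0},
  {"dx": -1,"dy": 0,"dz": 1,"ax": 0,"ay": 0,"az": 0,"gripper": 0},
])

```text
time: 33.5
eef_pos: [0.2852, -0.4036, 0.1691]
tcp_rot: [1.0, -0.018, 0.0, 0.001]
contact_force: [0.8, -0.8, -0.7]
opening: 0.501
finger_force: 0.0
```

jog_arm([
  {"dx": -0.4,"dy": -0.1,"dz": 0.3,"ax": 0,"ay": 0,"az": 0,"gripper": 0},
  {"dx": -0.8,"dy": -0.1,"dz": 0.6,"ax": 0,"ay": 0,"az": 0,"gripper": 0},
  {"dx": -1,"dy": -0.2,"dz": 0.6,"ax": 0,"ay": 0,"az": 0,"gripper": 0},
  {"dx": -1,"dy": -0.2,"dz": 0.6,"ax": 0,"ay": 0,"az": 0,"gripper": 0},
])

```text
time: 33.9
eef_pos: [0.1639, -0.4303, 0.2437]
tcp_rot: [1.0, -0.02, -0.0, 0.004]
contact_force: [0.2, -0.1, 1.9]
opening: 0.501
finger_force: 0.0
```

```bash
python3 - <<'E'
from h import *
s=get_state();print(s['eef_pos'],s['contact_force'])
c=shot('top','top16.png')
for yy in (-.39,-.42): lidprof(c,.38,.61,yy)
P=cloud(c); X=P[np.all((P>[.42,-.435,.005])&(P<[.60,-.38,.04]),-1)]; print(np.percentile(X[:,2],[1,50,99]))
a=cv2.resize(c['frame'][100:300,180:360],(450,500),interpolation=cv2.INTER_CUBIC); b=cv2.resize(shot('side')['frame'][180:260,220:340],(350,233),interpolation=cv2.INTER_CUBIC)
cv2.imwrite('pics/p16.png',np.hstack([a,np.vstack([b,np.zeros((267,350,3),np.uint8)])]))
E
```

```text
[ 0.16389948 -0.43031743  0.24370389] [ 0.23227366 -0.13520308  1.89788638]
lid [(380, 102), (382, 100), (384, 104), (386, 104), (388, 102), (390, 103), (392, 97), (394, 176), (396, 218), (398, 215), (400, 213), (402, 214), (404, 213), (406, 217), (408, 216), (410, 211), (412, 213), (414, 182), (416, 193), (418, 218), (420, 162), (422, 171), (424, 218), (426, 228), (428, 229), (430, 227), (432, 227), (434, 228), (436, 228), (438, 227), (440, 224), (442, 225), (444, 224), (446, 227), (448, 197), (450, 124), (452, 112), (454, 197), (456, 227), (458, 229), (460, 228), (462, 226), (464, 228), (466, 228), (468, 226), (470, 227), (472, 227), (474, 228), (476, 224), (478, 224), (480, 164), (482, 125), (484, 201), (486, 225), (488, 228), (490, 227), (492, 227), (494, 228), (496, 226), (498, 227), (500, 228), (502, 227), (504, 227), (506, 227), (508, 165), (510, 100), (512, 100), (514, 197), (516, 227), (518, 228), (520, 228), (522, 230), (524, 229), (526, 227), (528, 225), (530, 224), (532, 229), (534, 227), (536, 225), (538, 167), (540, 167), (542, 114), (544, 200), (546, 227), (548, 229), 
[... 1070 characters left out ...]
(498, 230), (500, 228), (502, 226), (504, 226), (506, 227), (508, 174), (510, 102), (512, 155), (514, 215), (516, 228), (518, 229), (520, 228), (522, 226), (524, 227), (526, 227), (528, 225), (530, 226), (532, 227), (534, 227), (536, 228), (538, 167), (540, 90), (542, 157), (544, 219), (546, 230), (548, 230), (550, 228), (552, 226), (554, 228), (556, 225), (558, 226), (560, 226), (562, 227), (564, 229), (566, 227), (568, 162), (570, 89), (572, 202), (574, 227), (576, 229), (578, 230), (580, 227), (582, 226), (584, 226), (586, 228), (588, 226), (590, 224), (592, 224), (594, 226), (596, 204), (598, 126), (600, 74), (602, 70), (604, 70), (606, 82), (608, 157)]
[0.01070334 0.01552979 0.020076  ]
```

View pics/p16.png

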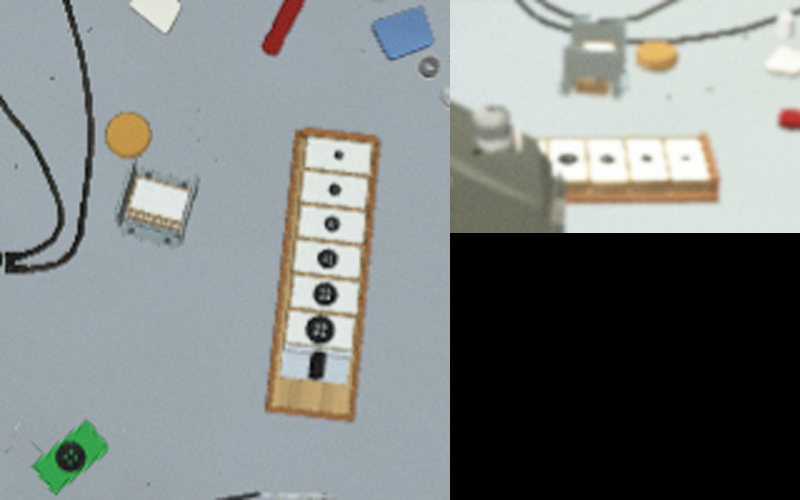

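The picture shows six boxes flat and tight, in rising button order from (338,155) to (320,330) with the stop behind them. The pile is intact in the stand at (157,203).

```bash
python3 -c "
from plant import job
print(job.sign_off())"
```

```text
the job is handed in; nothing more can be done
None
```

The job is handed in: all six button boxes lie flat and tight in the tray in order of button size, the sliding stop is pushed up against box 6, and the two plain boxes are still piled in the stand.

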